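# Dry the staining jars on the drop-down hatch and wind the timer

### The job

Hook the pole through the steel eye on the closed hatch of the white drying cabinet and swing the hatch all the way down until it lies level as a shelf, moving it with the pole only and never with the gripper. Then stand every white staining jar from the grey drain mat upright on the lowered hatch, and once they are all there wind the key on top of the timer clockwise, by repeated part turns, until you feel it come to its stop. Lay the pole back across its two rest bars as it lay before, and leave the bottle, beaker, slide box and dishes where they are.

Things in the scene. Friction and masses are not known exactly. Their poses are not given: they have to be found in the camera images.
- cabinet: white bench-top drying cabinet on the left, 400 mm wide, 200 mm deep, 319 mm high, fixed; origin on the bench under the middle of its front edge, x runs from the front into the cabinet, y along its front, z up. The front (-x) side has the hatch in its upper part; roof and side walls end at the front plane x = 0
- hatch (a joint): swing of the drop-down hatch about the hinge along its lower edge, rad: 0 closed (upright), 1.571 fully down (level, its inner face up, at a stop). It comes down towards cabinet -x. The hinge is stiff (about 0.33 N m) and the hatch stays where it is left, so it must be brought all the way: about 2 to 3 N at the eye at first, less later
- hatch_hinge (a point): middle of the hatch's hinge line, 130 mm above the bench in the cabinet's front plane; its frame is the hatch's: y along the hinge (same as cabinet y); with the hatch closed its x and z are the cabinet's; with the hatch down its x points up and its z points out of the cabinet (cabinet -x)
- hatch_eye (a point): centre of the opening of the steel eye, a D-shaped staple of 8 mm round bar on the middle of the hatch's outer face, at x = -34 mm, z = 134 mm in the hatch frame. The opening is passed through along the hatch's y (parallel to the hinge) and is about 36 mm high and 40 mm deep (from the hatch's outer face to the inside of the bar); the eye is 8 mm thick in y and juts out 48 mm from the outer face. With the hatch down the eye hangs 34 mm below the shelf surface
- hatch_shelf (a point): middle of the hatch's inner face, 77 mm from the hinge, axes as hatch_hinge. The hatch is a panel 340 mm wide (y), 160 mm from hinge to free edge, 12 mm thick; its inner face, the shelf when down, is 130 mm above the bench and has a rim 12 mm high and 6 mm thick along the free edge and both ends, leaving 328 x 154 mm inside
- pole_grip (a point): middle of the hook pole's grip, its centre of mass. Pole frame: x along the pole to the hook end, z up as it lies. Wooden handle 20 mm wide (y), 24 mm high (z), from x = -85 to +60 mm; then a steel rod 10 mm thick to x = 140 mm, where it bends square and runs 45 mm to -y (the hook arm), all at the same height. 0.14 kg
- pole_hook (a point): middle of the pole's hook arm, at x = 140 mm, y = -22.5 mm, z = 0 from pole_grip; the arm is 10 mm thick and its free end is at y = -45 mm
- rest: fixed grey pole rest: two bars across it at x = -65 and +45 mm, each 12 mm (x) by 80 mm (y), tops 20 mm above the bench, on a 3 mm plate; origin on the bench. At the start the pole lies on the bars with its grip point over the origin, 32 mm above the bench, and pole x along rest x
- key (a joint): how far the timer's winding key has been wound, rad: grows clockwise seen from above, hard stop at 4.2 (fully wound); 0 to 0.7 at the start. Sprung, but its friction (0.08 N m) holds it wherever it is let go; turning takes 0.08 to 0.14 N m
- key_grip (a point): centre of the key's upright blade on the timer's top; blade 44 mm long (point x), 10 mm thick (point y), 32 mm high, turning about the vertical; this point is 86 mm above the bench and 31 mm above the timer's top, blade top 16 mm above it
- timer: fixed white timer box 110 x 110 mm, 55 mm high; origin under its centre, key in the middle of its top
- mat: fixed grey drain mat 220 mm (x) by 320 mm (y), 4 mm thick, on the right; jars, bottle and beaker stand on it about 100 mm apart; origin under its centre
- jar1_mid (a point): staining jar present in some starts only: plain white round lidded jar, body 50 mm across, foot and lid 54 mm across, 70 mm tall, 0.14 kg, one of up to four alike; this point is its centre, 35 mm above its underside, z up along the jar. None when this jar is absent
- jar2_mid (a point): staining jar present in some starts only: plain white round lidded jar, body 50 mm across, foot and lid 54 mm across, 70 mm tall, 0.14 kg, one of up to four alike; this point is its centre, 35 mm above its underside, z up along the jar. None when this jar is absent
- jar3_mid (a point): staining jar present in some starts only: plain white round lidded jar, body 50 mm across, foot and lid 54 mm across, 70 mm tall, 0.14 kg, one of up to four alike; this point is its centre, 35 mm above its underside, z up along the jar. None when this jar is absent
- jar4_mid (a point): staining jar present in some starts only: plain white round lidded jar, body 50 mm across, foot and lid 54 mm across, 70 mm tall, 0.14 kg, one of up to four alike; this point is its centre, 35 mm above its underside, z up along the jar. None when this jar is absent
- reagent: bystander: brown bottle 52 mm across, 115 mm tall, on the mat; origin under its centre
- beaker: bystander: open beaker 62 mm across, 80 mm tall, on the mat; origin under its centre
- slidebox: bystander: grey slide box 80 x 120 x 34 mm at the far side; origin under its centre
- dishes: bystander: stack of clear round dishes 90 mm across, 47 mm high, at the far side; origin under its centre
Things that resemble listed ones, but are neither listed nor needed, are in the scene too. What is shaped like the part that bears jar3_mid but purple or red is not meant. There is more than one size of the part that bears pole_grip; the job needs the larger.

How it is judged:
By the outcome, as a careful person would: the job done as asked, in the order asked, and still so for the second after the job is handed in, with the robot touching nothing.
Of jar1, jar2, jar3, jar4 only 2 to 4 are there at a start; the rules pass over those that are not, and their reading is None.
At some moment in a run one of jar1, jar2, jar3, jar4 may be knocked a few centimetres aside while the robot is not near it.
It also fails if it takes over 210 s, if anything falls off the work surface, if the arm or the gripper's body presses on something with over 40 N, if the wrist force passes 120 N, or if a joint passes its speed limit or range.

### The arm

A 7-joint arm with a two-finger parallel gripper is mounted at the origin on the work surface. World frame = base frame: x ahead of the robot, y to its left, z up, the work surface at z = 0. Lengths are in mm, angles in rad, forces in N, time in s.
With the tool pointing down it reaches from about 350 to 900 mm from the base axis. Payload 19.9 kg.
Tool frame: the origin (TCP) lies midway between the tips of the shut fingers; the grasp point (between the pads) lies 19 mm behind it; z points along the fingers, x is the direction in which the jaws open and shut, and the axes are right-handed (so a half turn about z gives the same grasp; the last joint's range is limited). The gripper opens to 94 mm and grips with 3 to 60 N. Pads are 16 mm wide; open, the fingers measure 119 mm over their backs; the gripper's body (75 mm by 177 mm) begins 78 mm behind the grasp point.
Start: joints at [1.198, 0.417, -0.01, 1.614, 0.005, 1.111, -0.053], TCP at [203.584, -590.891, 205.425] pointing down, gripper open.
Joint ranges: [-2.81, 2.81], [-0.39, 2.02], [-1.27, 1.25], [0.06, 2.57], [-1.19, 4.33], [0.19, 2], [-2.82, 2.82]. Speed limits (rad/s): [1.89, 1.89, 2.39, 2.39, 3.01, 3.01, 3.01].

### API

Orientations are given as a unit quaternion [w, x, y, z].
In Python, from workcell import bot gives the robot as it stands. The module is installed in compiled form; this text tells all that it offers.
- The arm moves only by the tool send_rows, never from a script. Its argument "series" is one flat list of numbers, 7 for each row, row after row: the shift along the tool's x, y, z in cm, then the turn, a rotation vector about the tool's x, y, z in rad, then the finger opening in cm, from 0 to 9.4. In form: [tx, ty, tz, rx, ry, rz, fingers, tx, ty, tz, rx, ry, rz, fingers, ...]. A call has 1 to 5 rows; each row shifts and turns the pose as measured when the row begins, along the tool's axes as they then stand; what a row does not reach is not made up. A row lasts 1/8 s, in which the tool goes at most 62.5 mm and 10.7 degrees, less where a joint would pass 70% of its speed; a pose out of reach is approached as far as the arm can. A call is refused whole if a number of a shift passes 6.25 or a number of a turn 0.188, either way. A call with a gripper value outside its range is refused whole. The fingers move at their own pace and stop on an object; "grip_force" is the grip in N (left out, the last holds). Time passes only in rows, so rows that do not move let the fingers close. It gives the time, the measured TCP pose, the force and the opening at its end, in the units of the state.
- bot.state(): the state, without advancing time (a new reading comes with each control period).
- bot.get_image(name): name is "scene" or "top" or "wrist"; returns the picture (384x512x3 uint8, red, green, blue); there is no depth.
- bot.camera_model(name): a dict with "fovy" (degrees; the focal length in pixels is half the picture's height over the tangent of half this angle, whatever the lens; pixels are square), "cx", "cy" (the principal point, pixels), "world_from_camera" (4x4, takes a point from camera to world coordinates); the wrist camera has in their place "tool_from_camera" (4x4, takes a point from camera to tool coordinates, whose origin is the TCP and whose axes are the tool frame's). Camera axes: x right, y down, z forward; pixel columns grow to the right and rows downward; lengths in mm; the calibration is good to about 2 mm. A picture is of the moment at which its call begins: read the wrist's pose just before it. camera_model takes no time and is no camera call.
- bot.close_job(): hands the job in, once; it reports no verdict.
The state is a dict: "t": time; "joints": joint angles; "dq": joint speeds; "effort": joint torques, N m; "ee_pos": TCP position; "tool_rot": TCP orientation; "force": force on the tool from outside, world axes, zero at the start; "moment": the same for the moment, N m; "finger_gap": finger opening in mm.
Only numpy, scipy, OpenCV 4.12 (cv2) and the standard library are available. Lean on these libraries where they do the work, as an engineer would, in place of code of your own. Each camera call takes 0.05 s, during which the arm holds its last target. There are 200 camera calls.

## Working session

There is one attempt and no reset: what is moved stays moved. The work goes in short steps, Python scripts to look and compute and a tool call to move; the robot and the scene stay as the last step left them, time stands still between calls to the robot, and variables do not carry over. Pictures are saved under pics/ and viewed, about 12 in all and at most 16, crops included, and the job is handed in when it is done.

Besides the shell and the picture viewer there is one more tool, called after ">>>" by a JSON object that holds its "method" and its "body", one argument or row to a line. send_rows: Moves the arm, as the interface text tells. Its arguments: {"type":"object","properties":{"series":{"type":"array","items":{"type":"number"}},"grip_force":{"type":"number"}},"required":["series"]}

```bash
mkdir -p pics; cat > h.py <<'E'
import numpy as np, cv2
from workcell import bot
from scipy.spatial.transform import Rotation as R
def save(n,f,crop=None,s=1):
    im=bot.get_image(n)
    cv2.imwrite('pics/full_'+f,im[:,:,::-1])
    if crop: im=im[crop[1]:crop[3],crop[0]:crop[2]]
    im=cv2.resize(im,None,fx=s,fy=s,interpolation=cv2.INTER_CUBIC)
    cv2.imwrite('pics/'+f,im[:,:,::-1]); return im
def q2R(q): return R.from_quat([q[1],q[2],q[3],q[0]])
def cam(n,st=None):
    m=bot.camera_model(n)
    f=192/np.tan(np.radians(m['fovy'])/2)
    if 'world_from_camera' in m: T=np.array(m['world_from_camera'])
    else:
        st=st or bot.state(); W=np.eye(4); W[:3,:3]=q2R(st['tool_rot']).as_matrix(); W[:3,3]=st['ee_pos']
        T=W@np.array(m['tool_from_camera'])
    return f,m['cx'],m['cy'],T
def ray(n,u,v,z,st=None):
    f,cx,cy,T=cam(n,st)
    d=T[:3,:3]@np.array([(u-cx)/f,(v-cy)/f,1]); o=T[:3,3]
    return o+d*(z-o[2])/d[2]
def proj(n,p,st=None):
    f,cx,cy,T=cam(n,st); c=T[:3,:3].T@(np.array(p)-T[:3,3]); return np.array([cx+f*c[0]/c[2],cy+f*c[1]/c[2]])
E
python3 - <<'E'
from h import *
a=save('top','top0.png',s=1.5);b=save('scene','sc0.png',s=1.5)
s=bot.state();print({k:np.round(v,3) for k,v in s.items()})
for n in('top','scene','wrist'):
    m=bot.camera_model(n);print(n,{k:np.round(v,3).tolist() for k,v in m.items()})
E
```

```text
{'t': np.float64(0.1), 'joints': array([ 1.198,  0.418, -0.01 ,  1.614,  0.005,  1.111, -0.053]), 'dq': array([-0.001, -0.002, -0.   , -0.001,  0.   ,  0.   ,  0.001]), 'effort': array([ 2.0000e-03, -8.5258e+01,  6.4000e-01, -4.2670e+01, -4.9000e-02,
        1.6000e-02,  0.0000e+00]), 'ee_pos': array([ 203.464, -590.578,  204.869]), 'tool_rot': array([-0.   ,  0.814, -0.581, -0.   ]), 'force': array([ 0.89 ,  0.234, -0.174]), 'moment': array([ 0.016, -0.045, -0.061]), 'finger_gap': np.float64(94.272)}
top {'fovy': 52.005, 'cx': 254.555, 'cy': 193.756, 'world_from_camera': [[-0.004, -0.992, 0.123, 414.325], [-1.0, 0.0, -0.027, -15.521], [0.027, -0.123, -0.992, 1193.775], [0.0, 0.0, 0.0, 1.0]]}
scene {'fovy': 46.544, 'cx': 250.238, 'cy': 196.809, 'world_from_camera': [[0.346, 0.669, -0.658, 1503.525], [0.938, -0.245, 0.245, -390.3], [0.003, -0.702, -0.712, 1232.968], [0.0, 0.0, 0.0, 1.0]]}
wrist {'fovy': 60.263, 'cx': 257.827, 'cy': 187.38, 'tool_from_camera': [[1.0, 0.001, 0.001, 0.67], [-0.002, 0.97, 0.244, -69.329], [-0.001, -0.244, 0.97, -179.369], [0.0, 0.0, 0.0, 1.0]]}
```

View pics/top0.png

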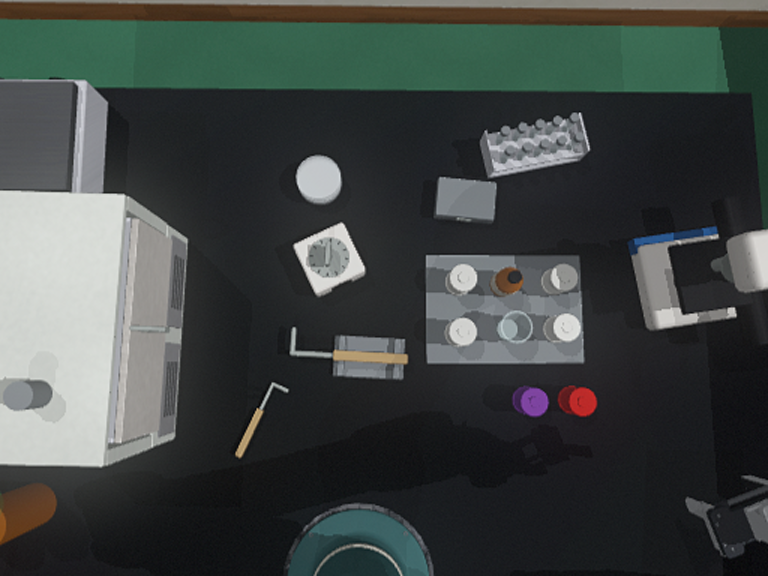

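View pics/sc0.png

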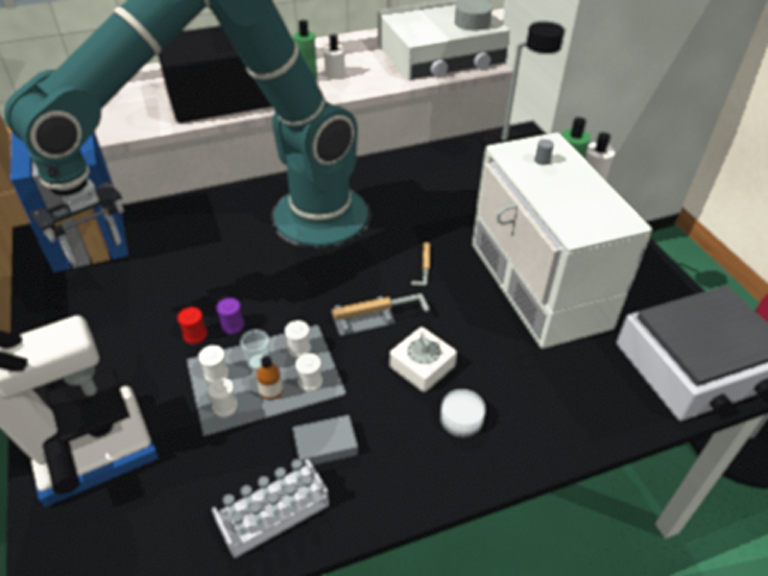

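The shown image contains these candidates, at 1.5x pixels.

- **Jars on the mat (top view):** (462,279), (564,278), (462,331), (564,327). The one at (564,278) looks greyer and needs a check.
- **Purple and red jars:** off the mat, so they are decoys.
- **Poles:** the large one lies on the rest at (345,355). The small one at (260,420) is a decoy.

I'll confirm these with enlarged crops and measure at the same time.

```bash
python3 - <<'E'
from h import *
t=cv2.imread('pics/full_top0.png');s=cv2.imread('pics/full_sc0.png')
a=cv2.resize(t[165:245,280:392],(400,286),interpolation=2)
b=cv2.resize(s[210:290,120:232],(400,286),interpolation=2)
c=cv2.resize(t[135:260,185:285],(400,500)[:2] and (240,300),interpolation=2)
d=cv2.resize(t[125:315,65:130],(103,300),interpolation=2)
e=cv2.resize(s[85:230,310:435],(259,300),interpolation=2)
r2=np.zeros((300,800,3),np.uint8);r2[:,:240]=c;r2[:,245:348]=d;r2[:,355:614]=e
cv2.imwrite('pics/crops.png',np.vstack([np.hstack([a,b]),r2]))
g=cv2.cvtColor(t,cv2.COLOR_BGR2HSV)
# bright jar lids on the mat
m=((g[...,2]>150)&(g[...,1]<50)).astype(np.uint8)
for x0,y0,x1,y1,z in [(280,165,392,245,74),(190,140,250,205,55)]:
    n,l,st,ce=cv2.connectedComponentsWithStats(m[y0:y1,x0:x1])
    for i in range(1,n):
        if st[i,4]>30:
            u,v=ce[i]+[x0,y0];print('white',st[i],u.round(1),v.round(1),ray('top',u,v,z).round(1))
w=((g[...,0]>8)&(g[...,0]<25)&(g[...,1]>70)&(g[...,2]>90)).astype(np.uint8)
n,l,st,ce=cv2.connectedComponentsWithStats(w[220:320,130:290])
for i in range(1,n):
    if st[i,4]>30:
        pts=np.argwhere(l==i)[:,::-1]+[130,220]; r=cv2.minAreaRect(pts.astype(np.float32))
        print('wood',r,[ray('top',*p,44).round(1) for p in cv2.boxPoints(r)])
E
```

```text
white [ 20  11  18  21 271] 308.6 184.8 [ 578.8 -202.2   74. ]
white [87 14  7 14 54] 369.7 185.7 [ 576.2 -379.9   74. ]
white [ 52  42  23  22 214] 340.6 218.0 [ 482.7 -292.2   74. ]
white [ 89  44  18  19 281] 377.4 218.0 [ 482.6 -398.5   74. ]
white [ 19  47  19  19 278] 308.2 220.8 [ 475.1 -199.    74. ]
white [   6    9   47   48 1067] 219.9 172.0 [619.3  54.6  55. ]
wood ((246.4868621826172, 237.7425079345703), (49.306396484375, 7.151721000671387), 3.094058036804199) [array([421.7,  48.8,  44. ]), array([442.3,  47.9,  44. ]), array([434.1, -95.2,  44. ]), array([413.5, -93.9,  44. ])]
wood ((165.59999084472656, 288.300048828125), (4.919349670410156, 34.882659912109375), 26.56505012512207) [array([245.9, 234.2,  44. ]), array([332.5, 192.3,  44. ]), array([326.2, 179.6,  44. ]), array([239.8, 221.7,  44. ])]
```

View pics/crops.png

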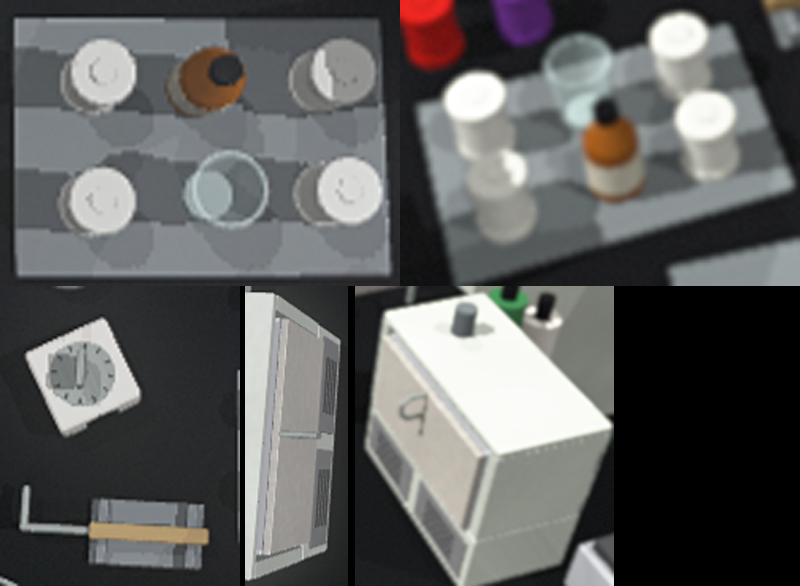

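All four jars on the mat are white; the one at top (376,185) is only half in shade. The larger pole lies on the rest, with its hook end at +y and its arm towards +x. Next is the cabinet pose.

```bash
python3 - <<'E'
from h import *
for u,v,z in [(83.3,130,319),(68.7,310,319),(124.7,158.7,0),(116.7,291.3,0),(376,184.9,74)]: print(ray('top',u,v,z).round(1))
s=cv2.imread('pics/full_sc0.png');
# triangulate eye: top ~ (100,218.7) , scene ~ (338,145)
def line(n,u,v):
    f,cx,cy,T=cam(n);d=T[:3,:3]@np.array([(u-cx)/f,(v-cy)/f,1]);return T[:3,3],d/np.linalg.norm(d)
t=cv2.imread('pics/full_top0.png')
a=cv2.resize(t[125:315,65:130],None,fx=3.1,fy=3.1,interpolation=2);b=cv2.resize(s[85:230,310:435],None,fx=4,fy=4,interpolation=2)
o=np.zeros((590,710,3),np.uint8);o[:a.shape[0],:a.shape[1]]=a;o[:b.shape[0],205:205+b.shape[1]]=b;cv2.imwrite('pics/cab.png',o)
E
```

```text
[667.8 347.1 319. ]
[272.6 358.5 319. ]
[670.4 349.5   0. ]
[273.3 358.3   0. ]
[ 578.6 -398.5   74. ]
```

View pics/cab.png

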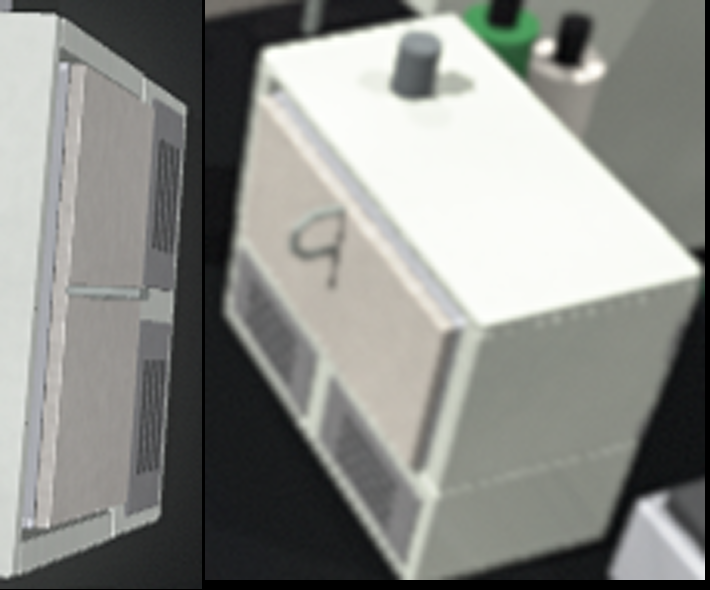

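```bash
cat >> h.py <<'E'
def rot(yaw): # tool down, tool x at yaw (deg)
    y=np.radians(yaw);x=np.array([np.cos(y),np.sin(y),0]);z=np.array([0,0,-1.]);return R.from_matrix(np.array([x,np.cross(z,x),z]).T)
def plan(wps,grip,step=60,ang=0.16,q=None):
    """wps: [(pos, yaw or Rotation[, step])]; prints rows in calls of 5"""
    s=bot.state();p=np.array(s['ee_pos']);r=q2R(s['tool_rot']);rows=[]
    for w in wps:
        P=np.array(w[0],float);Q=w[1] if isinstance(w[1],R) else rot(w[1]);st=w[2] if len(w)>2 else step
        rv=(r.inv()*Q).as_rotvec();n=max(1,int(np.ceil(max(np.linalg.norm(P-p)/st,np.linalg.norm(rv)/ang))))
        for i in range(n):
            d=r.inv().apply((P-p)/(n-i))/10;rv=(r.inv()*Q).as_rotvec()/(n-i)
            d=d.round(2);rv=rv.round(3)
            rows.append([*d,*rv,grip]);p=p+r.apply(d*10);r=r*R.from_rotvec(rv)
    print(len(rows),'rows')
    for k in range(0,len(rows),5): print(str([float(x)+0 for a in rows[k:k+5] for x in a]).replace(' ','').replace('.0,',',').replace('.0]',']').replace('-0,','0,'))
def stat():
    s=bot.state();T=q2R(s['tool_rot']).as_matrix();print('t',round(s['t'],2),'p',np.round(s['ee_pos'],1),'yaw',np.degrees(np.arctan2(T[1,0],T[0,0])).round(2),'z',T[:,2].round(3),'F',np.round(s['force'],1),'M',np.round(s['moment'],2),'gap',round(s['finger_gap'],1));return s
E
python3 - <<'E'
from h import *
print(proj('top',[470.1,319.3,264]),proj('scene',[470.1,319.3,264]))
plan([([430,11,150],-3.3)],6)
E
```

```text
[100.62820551 218.96554105] [338.44631959 143.37226438]
11 rows
[-4.5,-3.73,0.5,0,0,-0.107,6,-4.08,-4.19,0.5,0,0,-0.107,6,-3.6,-4.6,0.5,0,0,-0.107,6,-3.09,-4.96,0.51,0,0,-0.108,6,-2.54,-5.26,0.5,0,0,-0.107,6]
[-1.97,-5.5,0.51,0,0,-0.108,6,-1.36,-5.68,0.5,0,0,-0.107,6,-0.74,-5.8,0.51,0,0,-0.108,6,-0.12,-5.84,0.5,0,0,-0.107,6,0.51,-5.82,0.51,0,0,-0.108,6]
[1.13,-5.73,0.5,-0.001,0.001,-0.107,6]
```

>>> {"method": "send_rows", "body": {
  "series": [-4.5,-3.7,0.5,0,0,-0.107,6,-4.1,-4.2,0.5,0,0,-0.107,6,-3.6,-4.6,0.5,0,0,-0.107,6,-3.1,-5,0.5,0,0,-0.108,6,-2.5,-5.3,0.5,0,0,-0.107,6]
}}

```text
t: 0.72
ee_pos: [306.0, -310.5, 177.7]
tool_rot: [-0.0, 0.941, -0.339, -0.001]
force: [1.2, -0.7, -0.8]
finger_gap: 60.2
```

>>> {"method": "send_rows", "body": {
  "series": [-2,-5.5,0.5,0,0,-0.108,6,-1.4,-5.7,0.5,0,0,-0.107,6,-0.7,-5.8,0.5,0,0,-0.108,6,-0.1,-5.8,0.5,0,0,-0.107,6,0.5,-5.8,0.5,0,0,-0.108,6]
}}

```text
t: 1.35
ee_pos: [404.9, -26.4, 152.4]
tool_rot: [0.0, 0.998, -0.068, -0.0]
force: [1.4, -0.8, -0.4]
finger_gap: 60.1
```

```bash
python3 - <<'E'
from h import *
stat()
plan([([430,11,150],-3.3)],6)
E
```

```text
t 1.35 p [404.9 -26.4 152.4] yaw -7.83 z [-0.001 -0.001 -1.   ] F [ 1.4 -0.8 -0.4] M [-0.12 -0.09  0.01] gap 60.1
1 rows
[1.98,-4.04,0.23,0.001,0.001,-0.079,6]
```

>>> {"method": "send_rows", "body": {
  "series": [2,-4,0.2,0,0,-0.079,6,0,0,0,0,0,0,6,0,0,0,0,0,0,6]
}}

```text
t: 1.72
ee_pos: [430.6, 15.3, 149.8]
tool_rot: [-0.0, 1.0, -0.024, -0.001]
force: [-0.4, -0.1, 0.6]
finger_gap: 60.0
```

```bash
python3 - <<'E'
from h import *
s=stat()
im=save('wrist','w1.png',s=1.2)
g=cv2.cvtColor(im,cv2.COLOR_RGB2HSV)
w=((g[...,0]>8)&(g[...,0]<25)&(g[...,1]>70)&(g[...,2]>90)).astype(np.uint8)
n,l,st,ce=cv2.connectedComponentsWithStats(w)
for i in range(1,n):
    if st[i,4]>800:
        pts=np.argwhere(l==i)[:,::-1]; r=cv2.minAreaRect(pts.astype(np.float32));print(r)
        print([ray('wrist',*(p/1.2),44,s).round(1) for p in cv2.boxPoints(r)])
E
```

```text
t 1.73 p [430.6  15.3 149.8] yaw -2.76 z [-0.002  0.001 -1.   ] F [-0.4 -0.1  0.6] M [-0.04 -0.11  0.02] gap 60.0
((309.9627685546875, 261.51324462890625), (27.026411056518555, 173.158203125), 0.38712772727012634)
[array([414.1, -88.5,  44. ]), array([422.6,  50.3,  44. ]), array([442. ,  49.3,  44. ]), array([435.8, -89.7,  44. ])]
((145.59786987304688, 371.4507751464844), (30.58786964416504, 82.83032989501953), 6.9810566902160645)
[array([ 267.8, -140.8,   44. ]), array([287.9, -65.4,  44. ]), array([311.6, -69.8,  44. ]), array([ 292.8, -145.6,   44. ])]
((473.3077697753906, 371.4615173339844), (82.8552017211914, 30.512542724609375), 82.87498474121094)
[array([539.6, -80.3,  44. ]), array([563.4, -78. ,  44. ]), array([ 576.6, -154.8,   44. ]), array([ 551.5, -157.4,   44. ])]
((391.0, 442.5), (21.0, 444.0), 90.0)
[array([ 301.6, -163.6,   44. ]), array([ 679.6, -180.8,   44. ]), array([ 682.6, -202.5,   44. ]), array([ 298.7, -185.1,   44. ])]
```

View pics/w1.png

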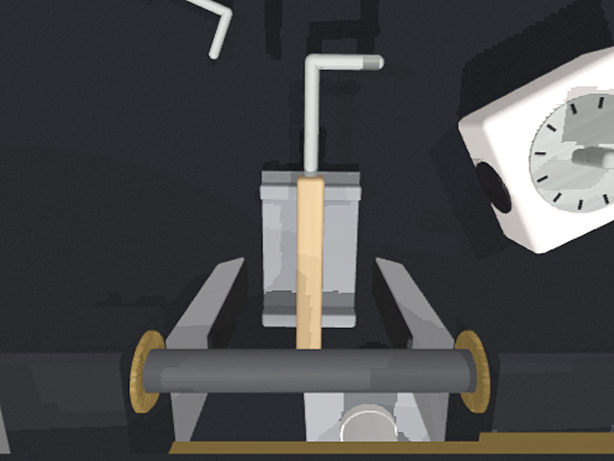

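The pole lies in line with the tool, with its handle end at y≈50. The rest bars are clear of the planned grip point. Descending.

```bash
python3 - <<'E'
from h import *
plan([([430,11,60],-3.3),([430,11,14],-3.3,30)],6)
E
```

```text
4 rows
[-0.02,0.21,4.49,0,0.001,0.005,6,-0.01,0.22,4.5,0,0,0.004,6,0,0,2.3,0,0,0,6,0,0,2.3,0,0,0,6]
```

>>> {"method": "send_rows", "body": {
  "series": [0,0.2,4.5,0,0,0.005,6,0,0.2,4.5,0,0,0.004,6,0,0,2.2,0,0,0,6,0,0,2,0,0,0,6,0,0,0,0,0,0,6]
}}

```text
t: 2.4
ee_pos: [429.6, 4.9, 15.2]
tool_rot: [0.001, 0.999, -0.035, 0.0]
force: [0.1, -0.5, 0.4]
finger_gap: 59.8
```

```bash
python3 - <<'E'
from h import *
s=stat()
plan([([430,11,14],-3.3)],6)
E
```

```text
t 2.4 p [429.6   4.9  15.2] yaw -3.96 z [ 0.    -0.003 -1.   ] F [ 0.1 -0.5  0.4] M [ 0.03 -0.13 -0.  ] gap 59.8
1 rows
[0,-0.61,0.12,0.003,-0.001,-0.012,6]
```

>>> {"method": "send_rows", "body": {
  "series": [0,-0.6,0.1,0,0,-0.012,6,0,0,0,0,0,0,0,0,0,0,0,0,0,0,0,0,0,0,0,0,0,0,0,0,0,0,0,0],
  "grip_force": 55
}}

```text
t: 3.02
ee_pos: [431.3, 10.2, 16.7]
tool_rot: [0.002, 1.0, -0.029, 0.002]
force: [-0.1, 0.4, 1.1]
finger_gap: 23.5
```

>>> {"method": "send_rows", "body": {
  "series": [0,0,0,0,0,0,0,0,0,-1,0,0,0,0,0,0,-3,0,0,0,0,0,0,-4,0,0,0,0,0,0,0,0,0,0,0]
}}

```text
t: 3.65
ee_pos: [430.6, 10.9, 100.4]
tool_rot: [0.002, 1.0, -0.029, 0.002]
force: [-0.0, -0.0, -1.2]
finger_gap: 19.3
```

```bash
python3 - <<'E'
from h import *
s=stat()
E
```

```text
t 3.65 p [430.6  10.9 100.4] yaw -3.29 z [ 0.003 -0.003 -1.   ] F [-0.  -0.  -1.2] M [-0.04 -0.09 -0.03] gap 19.3
```

```bash
python3 - <<'E'
from h import *
plan([([415,90,248.5],-1.5),([389.4,172,248.5],-1.5,45),([389.4,202.1,248.5],-1.5,30)],0)
E
```

```text
7 rows
[-0.65,-2.59,-4.95,0.001,-0.001,-0.01,0,-0.63,-2.6,-4.94,0.001,-0.001,-0.011,0,-0.61,-2.6,-4.94,0.001,-0.001,-0.01,0,-1.39,-4.07,0,0,0,0,0,-1.39,-4.06,-0.01,0,0,0,0]
[-0.04,-1.51,0,0,0,0,0,-0.04,-1.5,0,0,0,0,0]
```

>>> {"method": "send_rows", "body": {
  "series": [-0.65,-2.6,-4.95,0,0,-0.01,0,-0.6,-2.6,-4.95,0,0,-0.01,0,-0.6,-2.6,-4.95,0,0,-0.01,0,-1.4,-4,0,0,0,0,0,-1.4,-3,0,0,0,0,0]
}}

```text
t: 4.28
ee_pos: [387.4, 163.3, 251.8]
tool_rot: [0.001, 1.0, -0.016, 0.0]
force: [0.1, -0.1, -1.6]
finger_gap: 19.5
```

```bash
python3 - <<'E'
from h import *
stat()
plan([([389.4,202.1,248.5],-1.5,20)],0)
E
```

```text
t 4.28 p [387.4 163.3 251.8] yaw -1.79 z [ 0.001 -0.003 -1.   ] F [ 0.1 -0.1 -1.6] M [-0.05 -0.06  0.01] gap 19.5
2 rows
[0.04,-1.94,0.16,0.001,0,-0.003,0,0.04,-1.95,0.16,0.002,-0.001,-0.002,0]
```

>>> {"method": "send_rows", "body": {
  "series": [0,-1.8,0.15,0,0,-0.003,0,0,-1.8,0.15,0.002,0,-0.002,0,0,0,0,0,0,0,0,0,0,0,0,0,0,0]
}}

```text
t: 4.78
ee_pos: [386.5, 201.0, 247.3]
tool_rot: [0.001, 1.0, -0.011, -0.001]
force: [-0.0, -0.1, -2.0]
finger_gap: 19.6
```

```bash
python3 - <<'E'
from h import *
s=stat()
a=save('wrist','w2.png');b=save('scene','s2.png',(300,60,440,200),2.74);c=save('top','t2.png',(60,150,240,290),2.74)
o=np.zeros((600,512+0,3),np.uint8)
o=np.zeros((584,800,3),np.uint8);o[:200,:400]=cv2.resize(a,(512,384))[0:200,56:456];o[200:584,:384]=b[:384,:384];o[200:584,400:800]=c[:384,40:440]
cv2.imwrite('pics/m2.png',o[:,:,::-1])
E
```

```text
t 4.78 p [386.5 201.  247.3] yaw -1.31 z [-0.001 -0.002 -1.   ] F [-0.  -0.1 -2. ] M [ 0.04 -0.03  0.04] gap 19.6
```

View pics/m2.png

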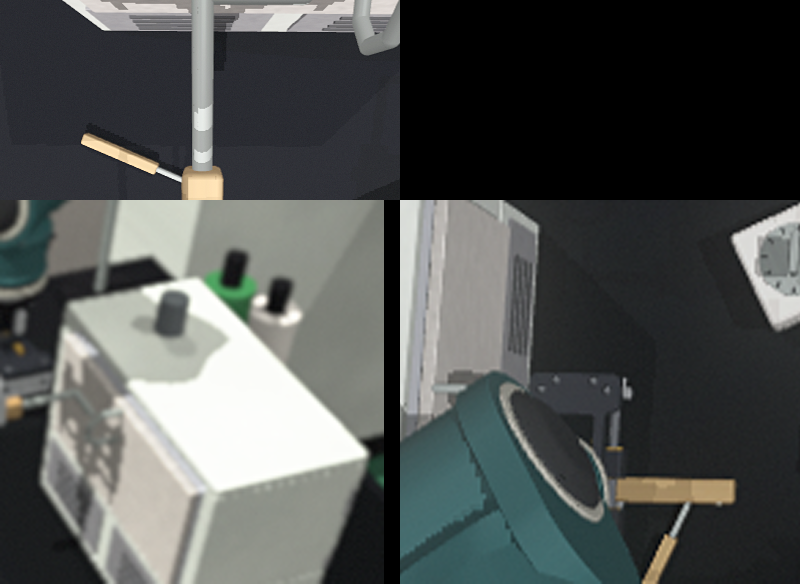

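```bash
python3 - <<'E'
from h import *
s=bot.state()
m=np.array([471,353.3]);o=np.array([-.0265,-.9997])
for d,z in[(34,264),(57,264),(57,246),(57,282)]: print(d,z,proj('wrist',[*(m+o*d),z],s).round(0),proj('scene',[*(m+o*d),z]).round(1))
a=cv2.imread('pics/full_w2.png')[0:120,180:500]
b=cv2.imread('pics/full_s2.png')[110:190,280:360]
o=np.zeros((740,800,3),np.uint8);o[:240,:640]=cv2.resize(a,None,fx=2,fy=2);o[245:600+0,:355]=cv2.resize(b,(355,355),interpolation=2)
cv2.imwrite('pics/m3.png',o[:600])
T=q2R(s['tool_rot']);h=np.array(s['ee_pos'])+T.apply([22.5,-119.3,-15.5]);print('hook',h)
for dx in(-22.5,22.5): q=h+T.apply([dx,0,0]);print(proj('wrist',q,s),proj('scene',q))
E
```

```text
34 264 [443. -15.] [338.4 143.4]
57 264 [436.  42.] [332.4 144.7]
57 246 [417.  48.] [331.7 148.8]
57 282 [459.  34.] [333.1 140.6]
hook [412.02703762 319.84204821 262.86123438]
[259.59192018 -12.07431167] [327.9450337  130.27347912]
[361.04549319 -11.88682396] [333.57843198 137.65064141]
```

View pics/m3.png

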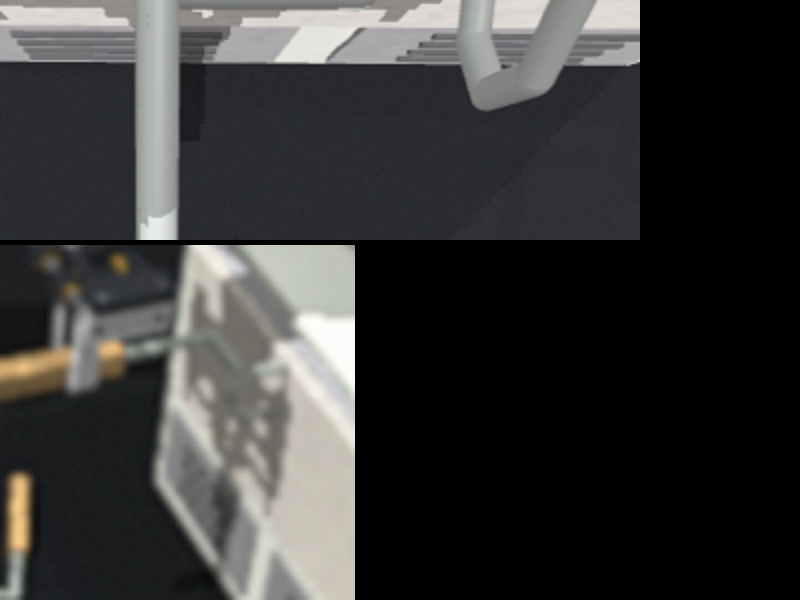

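The wrist view shows the eye's outer bar at (435,43), against a predicted (436,42). The hook arm is level with it, so I insert along tool +x.

>>> {"method": "send_rows", "body": {
  "series": [1.4,0,-0.1,0,0,0,0,1.4,0,0,0,0,0,0,0,0,0,0,0,0,0]
}}

```text
t: 5.3
ee_pos: [417.6, 199.3, 248.8]
tool_rot: [0.001, 1.0, -0.013, 0.0]
force: [-0.2, -0.2, -1.4]
finger_gap: 19.7
```

>>> {"method": "send_rows", "body": {
  "series": [1.4,0,0,0,0,0,0,1.4,0,0,0,0,0,0,0,0,0,0,0,0,0]
}}

```text
t: 5.68
ee_pos: [447.8, 198.5, 248.5]
tool_rot: [0.001, 1.0, -0.013, -0.0]
force: [-1.2, 0.3, -1.4]
finger_gap: 19.5
```

```bash
python3 - <<'E'
from h import *
s=stat()
save('wrist','w3.png',(180,0,500,140),2)
T=q2R(s['tool_rot']);h=np.array(s['ee_pos'])+T.apply([22.5,-119.3,-15.5]);print('hook',h)
E
```

```text
t 5.67 p [447.8 198.5 248.5] yaw -1.48 z [-0.    -0.002 -1.   ] F [-1.2  0.3 -1.4] M [ 0.01 -0.03  0.05] gap 19.5
hook [473.39526069 317.19874327 263.74705986]
```

View pics/w3.png

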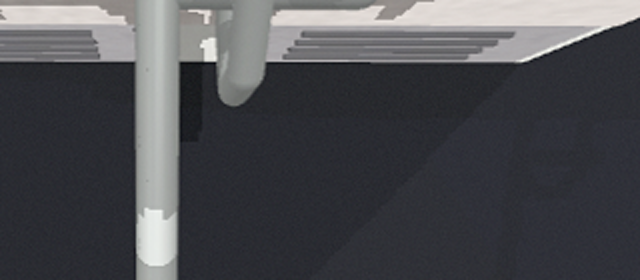

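```bash
cat >> h.py <<'E'
MID=np.array([471,353.3]);OUT=np.array([-.0265,-.9997]);CY=np.array([-.9997,.0265])
def hook(s): return np.array(s['ee_pos'])+q2R(s['tool_rot']).apply([22.5,-119.3,-15.5])
def tcp_for(out,up,off=0): # hook mid at out/up from hinge
    h=np.array([*(MID+OUT*out+CY*off),130+up]); return h-rot(-1.5).apply([22.5,-119.3,-15.5])
def arc(ths,x=49,z=134):
    w=[]
    for t in ths:
        c,s=np.cos(np.radians(t)),np.sin(np.radians(t));w.append((tcp_for(x*c+z*s,z*c-x*s),-1.5,25))
    return w
E
python3 - <<'E'
from h import *
plan([(tcp_for(46,134),-1.5,20)]+arc([7,14,21,28,35]),0)
E
```

```text
6 rows
[-0.29,1,0,0.002,0,0.001,0,0,1.9,0.7,0,0,0,0,0,1.5,0.89,0,0,0,0,0,1.38,1.06,0,0,0,0,0,1.24,1.22,0,0,0,0]
[0,1.08,1.37,0,0,0,0]
```

>>> {"method": "send_rows", "body": {
  "series": [-0.2,1,0,0,0,0,0,0,1.9,0.6,0,0,0,0,0,1.5,0.9,0,0,0,0]
}}

```text
t: 6.1
ee_pos: [443.1, 154.2, 233.6]
tool_rot: [0.001, 1.0, -0.011, 0.0]
force: [0.6, 2.7, -1.3]
finger_gap: 19.5
```

>>> {"method": "send_rows", "body": {
  "series": [0,1.4,1,0,0,0,0,0,1.2,1.2,0,0,0,0]
}}

```text
t: 6.35
ee_pos: [442.2, 126.2, 210.5]
tool_rot: [0.001, 1.0, -0.011, 0.001]
force: [0.9, 2.0, -1.6]
finger_gap: 19.7
```

```bash
python3 - <<'E'
from h import *
s=stat();h=hook(s);print('out',(h[:2]-MID)@OUT,'up',h[2]-130)
save('wrist','w4.png',(100,0,500,160),1)
E
```

```text
t 6.35 p [442.2 126.2 210.5] yaw -1.3 z [ 0.001 -0.002 -1.   ] F [ 0.9  2.  -1.6] M [ 0.63 -0.1   0.05] gap 19.7
out 108.39473382863707 up 95.86877713027917
```

```bash
python3 - <<'E'
from h import *
plan(arc([36,44,52,60,68,76,83,90,95]),0)
E
```

```text
9 rows
[0.09,0.81,1.48,0.002,0.001,0.002,0,-0.01,1,1.73,0,0,0,0,0,0.74,1.84,0,0,0,0,0,0.48,1.94,0,0,0,0,0,0.2,1.98,0,0,0,0]
[0,-0.07,1.99,0,0,0,0,0,-0.29,1.71,0,0,0,0,0,-0.5,1.67,0,0,0,0,0,-0.48,1.15,0,0,0,0]
```

>>> {"method": "send_rows", "body": {
  "series": [0,0.8,1.5,0,0,0,0,0,1,1.7,0,0,0,0,0,0.75,1.85,0,0,0,0]
}}

```text
t: 6.78
ee_pos: [441.3, 97.9, 155.9]
tool_rot: [0.001, 1.0, -0.012, 0.0]
force: [0.2, 1.5, -0.5]
finger_gap: 19.9
```

```bash
python3 - <<'E'
from h import *
s=stat();h=hook(s);print('out',(h[:2]-MID)@OUT,'up',h[2]-130,'x',h[0])
save('wrist','w5.png',s=1.2)
plan(arc([60,68,76,83,90,95]),0)
E
```

```text
t 6.78 p [441.3  97.9 155.9] yaw -1.36 z [ 0.001 -0.002 -1.   ] F [ 0.2  1.5 -0.5] M [ 0.42 -0.18 -0.01] gap 19.9
out 136.73954090521528 up 41.23835990488257 x 466.64614462698376
6 rows
[0.16,0.24,1.47,0.002,0.002,0.002,0,0,0.21,1.98,0,0,0,0,0,-0.08,1.98,0,0,0,0,0,-0.29,1.72,0,0,0,0,0,-0.5,1.67,0,0,0,0]
[0,-0.48,1.15,0,0,0,0]
```

View pics/w5.png

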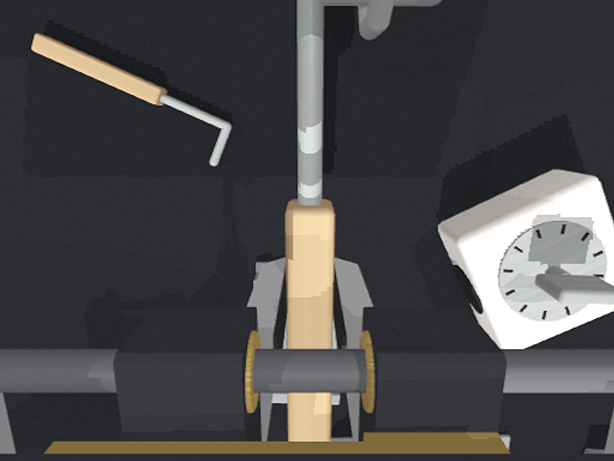

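The hook is still through the eye, which shows at (370,25) in the picture. Continuing down the arc.

>>> {"method": "send_rows", "body": {
  "series": [0,0.25,1.5,0,0,0,0,0,0.2,2,0,0,0,0,0,0,2,0,0,0,0]
}}

```text
t: 7.2
ee_pos: [440.5, 92.1, 96.4]
tool_rot: [0.001, 1.0, -0.012, -0.0]
force: [1.7, 0.6, -0.3]
finger_gap: 19.6
```

>>> {"method": "send_rows", "body": {
  "series": [0,-0.3,1.7,0,0,0,0,0,-0.4,1.2,0,0,0,0,0,0,0,0,0,0,0]
}}

```text
t: 7.58
ee_pos: [440.0, 99.9, 64.4]
tool_rot: [0.0, 1.0, -0.012, -0.001]
force: [0.5, 1.4, 1.7]
finger_gap: 19.5
```

```bash
python3 - <<'E'
from h import *
s=stat();h=hook(s);print('out',(h[:2]-MID)@OUT,'up',h[2]-130,'x',h[0])
E
```

```text
t 7.58 p [440.   99.9  64.4] yaw -1.32 z [-0.003 -0.001 -1.   ] F [0.5 1.4 1.7] M [ 0.69 -0.13  0.08] gap 19.5
out 134.71720601706278 up -50.247387013557216 x 465.3136818314093
```

>>> {"method": "send_rows", "body": {
  "series": [0,0,0.6,0,0,0,0,0,0,0.4,0,0,0,0]
}}

```text
t: 7.82
ee_pos: [440.6, 99.7, 54.8]
tool_rot: [0.001, 1.0, -0.012, -0.001]
force: [-1.7, -2.2, 4.0]
finger_gap: 19.4
```

```bash
python3 - <<'E'
from h import *
s=stat();h=hook(s);print('out',(h[:2]-MID)@OUT,'up',h[2]-130,'x',h[0])
b=save('scene','s6.png',(270,60,450,210),3.2);c=save('top','t6.png',(60,120,240,320),1)
E
```

```text
t 7.83 p [440.6  99.7  54.8] yaw -1.33 z [-0.001 -0.001 -1.   ] F [-1.7 -2.2  4. ] M [0.24 0.12 0.12] gap 19.4
out 134.95238511937458 up -59.938409736940514 x 465.8938239237906
```

View pics/s6.png

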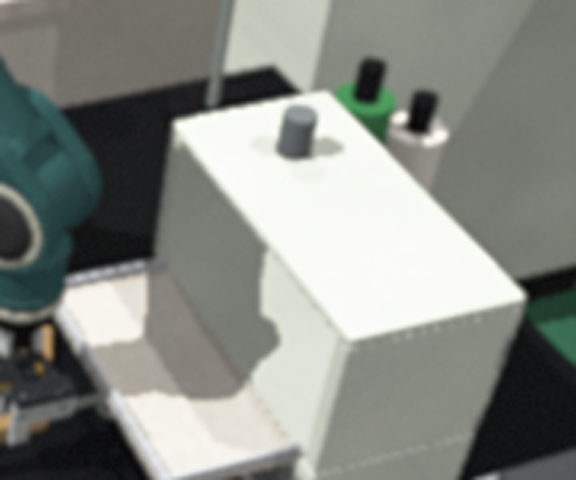

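```bash
python3 - <<'E'
from h import *
for th in (90,87,84):
  t=np.radians(th)
  for off in(-170,170):
    x,z=12,160; out=-x*np.cos(t)+z*np.sin(t);up=z*np.cos(t)+x*np.sin(t)
    p=[*(MID+OUT*out+CY*off),130+up]
    print(th,off,((proj('scene',p)-[270,60])*3.2).round(1),proj('top',p).round(1))
im=cv2.imread('pics/full_t6.png')
cv2.imwrite('pics/hz.png',cv2.resize(im[120:320,60:200],None,fx=3,fy=3,interpolation=2))
E
```

```text
90 -170 [167.  480.2] [168.3 159.9]
90 170 [ 45.7 283.4] [161.8 288.3]
87 -170 [168.7 474.5] [167.4 159.3]
87 170 [ 46.7 277.8] [160.8 288.7]
84 -170 [170.8 468.8] [166.3 158.6]
84 170 [ 48.1 272.2] [159.6 289.1]
```

View pics/hz.png

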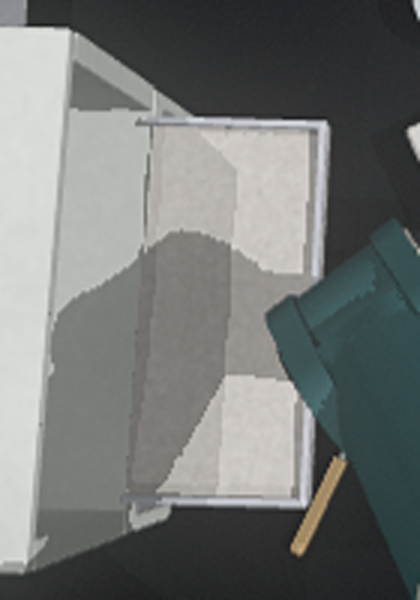

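>>> {"method": "send_rows", "body": {
  "series": [0,0,0.7,0,0,0,0,0,0,0.4,0,0,0,0,0,0,0,0,0,0,0]
}}

```text
t: 8.3
ee_pos: [440.9, 99.9, 43.8]
tool_rot: [0.001, 1.0, -0.011, -0.0]
force: [-1.3, -1.0, 4.3]
finger_gap: 19.6
```

```bash
python3 - <<'E'
from h import *
s=stat();h=hook(s);print('out',(h[:2]-MID)@OUT,'up',h[2]-130,'x',h[0])
save('wrist','w7.png',s=1.2)
E
```

```text
t 8.3 p [440.9  99.9  43.8] yaw -1.32 z [-0.    -0.001 -1.   ] F [-1.3 -1.   4.3] M [0.36 0.08 0.09] gap 19.6
out 134.7438424549444 up -70.80998449641993 x 466.12907079673664
```

View pics/w7.png

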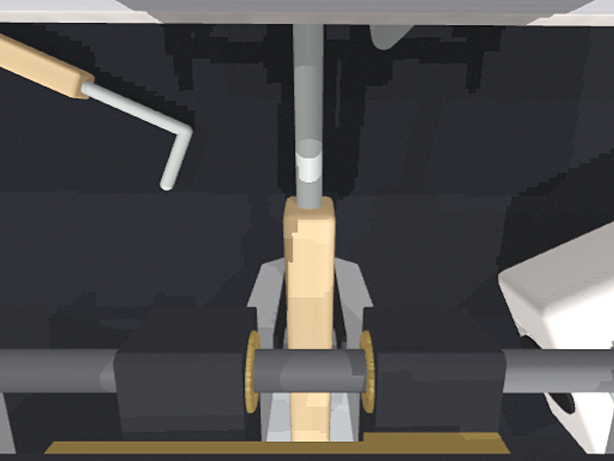

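>>> {"method": "send_rows", "body": {
  "series": [0,0,-0.9,0,0,0,0,0,0,0,0,0,0,0]
}}

```text
t: 8.6
ee_pos: [440.8, 99.7, 53.6]
tool_rot: [0.001, 1.0, -0.012, -0.0]
force: [-0.5, 0.8, -1.2]
finger_gap: 19.6
```

>>> {"method": "send_rows", "body": {
  "series": [-1.5,0,0,0,0,0,0,-1.5,0,0,0,0,0,0,0,0,0,0,0,0,0]
}}

```text
t: 8.98
ee_pos: [407.8, 100.1, 53.5]
tool_rot: [0.001, 1.0, -0.012, -0.001]
force: [0.1, 0.0, -0.6]
finger_gap: 19.6
```

```bash
python3 - <<'E'
from h import *
s=stat()
E
```

```text
t 8.97 p [407.8 100.1  53.5] yaw -1.32 z [-0.001 -0.002 -1.   ] F [ 0.1  0.  -0.6] M [ 0.01 -0.06  0.06] gap 19.6
```

```bash
python3 - <<'E'
from h import *
Q=rot(-3.3)*R.from_rotvec([-0.18,0,0])
C=np.array([430.4,10.7,32+2]); T=C-Q.apply([0,0,-15.5]);print(T)
p=bot.state()['ee_pos']
plan([([p[0]-32,p[1],p[2]],-1.5),([p[0]-32,20,90],-1.5,50),(T+[0,0,66],Q,50),(T+[0,0,25],Q)],0)
E
```

```text
[430.24026222   7.929643    18.75042276]
6 rows
[-3.2,0.07,0,0.002,0.001,0.003,0,0.1,4,-1.82,0,0,0,0,0.11,4.01,-1.82,0,0,0,0,2.74,0.53,0.26,-0.09,-0.001,0.016,0,2.74,0.46,0.31,-0.09,-0.002,0.015,0]
[0,-0.73,4.03,0,0,0,0]
```

>>> {"method": "send_rows", "body": {
  "series": [-3.2,0,0,0,0,0,0,0.1,4,-1.8,0,0,0,0,0.1,4,-1.8,0,0,0,0,2.7,0.5,0.3,-0.09,0,0.016,0,2.7,0.5,0.3,-0.09,0,0.015,0]
}}

```text
t: 9.6
ee_pos: [429.5, 0.6, 86.0]
tool_rot: [0.094, 0.995, -0.031, -0.001]
force: [0.5, -0.5, -1.3]
finger_gap: 19.7
```

```bash
python3 - <<'E'
from h import *
s=stat()
Q=rot(-3.3)*R.from_rotvec([-0.18,0,0])
plan([([430.2,7.9,58.8],Q,20)],0)
a=save('scene','s8.png',(190,150,310,240),4)
E
```

```text
t 9.6 p [429.5   0.6  86. ] yaw -3.54 z [-0.008 -0.187 -0.982] F [ 0.5 -0.5 -1.3] M [ 0.16 -0.08  0.05] gap 19.7
2 rows
[0.01,-0.61,1.27,0.004,-0.001,-0.002,0,0.01,-0.61,1.26,0.004,-0.002,-0.003,0]
```

View pics/s8.png

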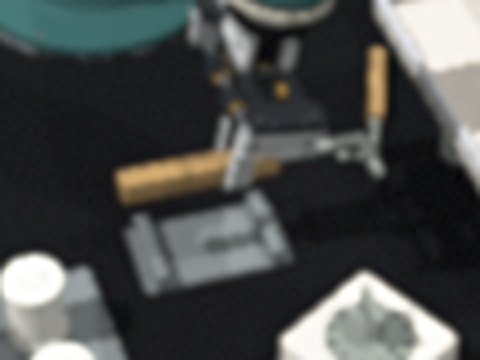

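```bash
python3 - <<'E'
from h import *
s=bot.state();T=q2R(s['tool_rot'])
for ph in(.1,.14,.18,.22):
  d=(T*R.from_rotvec([ph,0,0])).apply([0,-1,0]);C=np.array(s['ee_pos'])+T.apply([0,0,-15.5])
  print(ph,d.round(3),[((proj('scene',C+d*k)-[190,150])*4).round(0) for k in(-105.7,39.3,119.3)])
E
```

```text
0.1 [ 0.061  0.994 -0.092] [array([123., 183.]), array([278., 161.]), array([361., 149.])]
0.14 [ 0.061  0.997 -0.052] [array([122., 186.]), array([278., 160.]), array([361., 145.])]
0.18 [ 0.061  0.998 -0.012] [array([122., 190.]), array([278., 158.]), array([362., 142.])]
0.22 [0.061 0.998 0.028] [array([123., 193.]), array([278., 157.]), array([362., 138.])]
```

>>> {"method": "send_rows", "body": {
  "series": [0,-0.6,1.2,0.004,0,0,0,0,-0.6,1.2,0.004,0,0,0,0,-0.6,1.9,0,0,0,0,0,-0.5,1.4,0,0,0,0,0,0,0,0,0,0,0]
}}

```text
t: 10.28
ee_pos: [433.6, 14.7, 22.7]
tool_rot: [0.091, 0.995, -0.03, -0.0]
force: [-0.0, 0.0, -0.4]
finger_gap: 19.8
```

```bash
python3 - <<'E'
from h import *
s=stat()
Q=rot(-3.3)*R.from_rotvec([-0.18,0,0])
plan([([430.2,7.9,17],Q,20)],0)
E
```

```text
t 10.28 p [433.6  14.7  22.7] yaw -3.43 z [-0.006 -0.181 -0.983] F [-0.   0.  -0.4] M [ 0.23 -0.05  0.02] gap 19.8
1 rows
[-0.3,0.58,0.69,0.002,-0.004,-0.003,0]
```

>>> {"method": "send_rows", "body": {
  "series": [-0.3,0.6,0.3,0,0,0,0,0,-0.05,0.2,0,0,0,0,0,0,0,0,0,0,0]
}}

```text
t: 10.65
ee_pos: [430.3, 7.8, 19.5]
tool_rot: [0.091, 0.995, -0.03, 0.0]
force: [0.1, 0.5, -0.7]
finger_gap: 19.3
```

```bash
python3 - <<'E'
from h import *
s=stat()
Q=rot(-3.3)*R.from_rotvec([-0.18,0,0])
plan([([430.2,7.9,16],Q,20)],0)
E
```

```text
t 10.65 p [430.3   7.8  19.5] yaw -3.46 z [-0.005 -0.181 -0.983] F [ 0.1  0.5 -0.7] M [ 0.23 -0.11  0.02] gap 19.3
1 rows
[-0.01,-0.08,0.34,0.002,-0.005,-0.004,0]
```

>>> {"method": "send_rows", "body": {
  "series": [0,0,0.15,0,0,0,0,0,0,0.1,0,0,0,0,0,0,0,0,0,0,0]
}}

```text
t: 11.02
ee_pos: [430.6, 7.3, 17.2]
tool_rot: [0.091, 0.995, -0.03, 0.001]
force: [-0.4, -0.2, -1.5]
finger_gap: 19.9
```

>>> {"method": "send_rows", "body": {
  "series": [0,0,0.15,0,0,0,0,0,0,0,0,0,0,0]
}}

```text
t: 11.28
ee_pos: [430.8, 7.2, 16.7]
tool_rot: [0.092, 0.995, -0.03, 0.001]
force: [-1.0, 0.7, 0.4]
finger_gap: 19.8
```

>>> {"method": "send_rows", "body": {
  "series": [0,0,0.15,0,0,0,0,0,0,0,0,0,0,2.4,0,0,0,0,0,0,3.5,0,0,0,0,0,0,6,0,0,0,0,0,0,6]
}}

```text
t: 11.9
ee_pos: [431.2, 7.3, 16.5]
tool_rot: [0.092, 0.995, -0.03, 0.001]
force: [-0.8, 0.8, -0.1]
finger_gap: 50.4
```

>>> {"method": "send_rows", "body": {
  "series": [0,0,-3,0,0,0,6,0,0,-5,0,0,0,6,0,0,-4,0.09,0,0,6,0,0,-2,0.09,0,0,6,0,0,0,0,0,0,6]
}}

```text
t: 12.52
ee_pos: [431.2, 32.3, 157.8]
tool_rot: [0.0, 1.0, -0.029, 0.004]
force: [0.4, 0.4, -1.3]
finger_gap: 59.9
```

```bash
python3 - <<'E'
from h import *
s=stat()
im=save('wrist','w9.png',s=1.2)
g=cv2.cvtColor(im,cv2.COLOR_RGB2HSV)
w=((g[...,0]>8)&(g[...,0]<25)&(g[...,1]>70)&(g[...,2]>90)).astype(np.uint8)
n,l,st,ce=cv2.connectedComponentsWithStats(w)
for i in range(1,n):
    if st[i,4]>800:
        pts=np.argwhere(l==i)[:,::-1]; r=cv2.minAreaRect(pts.astype(np.float32))
        print(st[i],[ray('wrist',*(p/1.2),44,s).round(1) for p in cv2.boxPoints(r)])
E
```

```text
t 12.53 p [431.2  32.3 157.8] yaw -3.34 z [ 0.007 -0.001 -1.   ] F [ 0.4  0.4 -1.3] M [-0.02 -0.04  0.04] gap 59.9
[ 297  193   27  156 3749] [array([415.1, -76.4,  44. ]), array([423.4,  52.8,  44. ]), array([442.8,  51.7,  44. ]), array([436.5, -77.7,  44. ])]
[ 130  331   35   82 1436] [array([ 263.6, -127.5,   44. ]), array([285.2, -50.6,  44. ]), array([309.4, -55.5,  44. ]), array([ 289.2, -133. ,   44. ])]
[ 455  331   35   82 1433] [array([543.6, -69.8,  44. ]), array([568.3, -67.8,  44. ]), array([ 581.3, -147.5,   44. ]), array([ 555.1, -149.7,   44. ])]
[ 169  432  445   22 6597] [array([ 298.1, -151.5,   44. ]), array([ 688.2, -176.3,   44. ]), array([ 691.1, -198.9,   44. ]), array([ 294.9, -173.5,   44. ])]
```

View pics/w9.png

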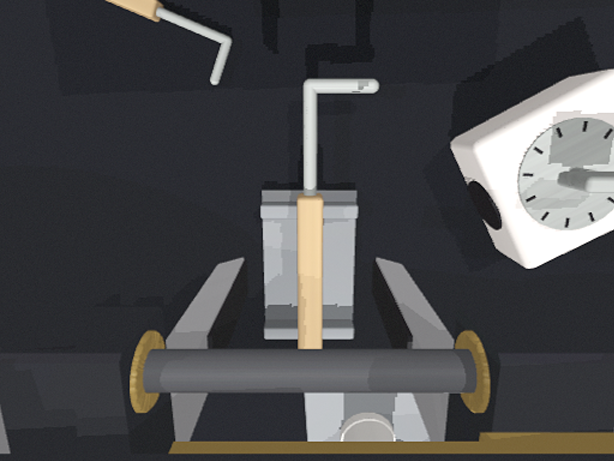

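The pole lies back on its bars, with its handle end at (433,52), about 2.5 mm from where it started. Now I re-measure the jars.

```bash
cat >> h.py <<'E'
def jars(n='top',box=(283,168,392,243),z=74,s=None,scale=1,rr=(8.5,11.5),thr=16):
    im=bot.get_image(n);x0,y0,x1,y1=box
    g=cv2.cvtColor(im[y0:y1,x0:x1],cv2.COLOR_RGB2GRAY)
    g=cv2.GaussianBlur(cv2.resize(g,None,fx=4,fy=4,interpolation=2),(5,5),0)
    c=cv2.HoughCircles(g,cv2.HOUGH_GRADIENT,1.5,100,param1=80,param2=thr*2,minRadius=int(rr[0]*4),maxRadius=int(rr[1]*4))
    for u,v,r in ([] if c is None else c[0]): print('circ',(u/4+x0).round(1),(v/4+y0).round(1),(r/4).round(1),ray(n,u/4+x0,v/4+y0,z,s).round(1))
    return im
E
python3 - <<'E'
from h import *
im=jars()
plan([([579,-150,190],-1.5),([579,-202,150],-1.5)],7)
E
```

```text
circ 344.3 217.7 10.8 [ 483.7 -303.    74. ]
circ 309.1 185.1 9.2 [ 578.1 -203.6   74. ]
circ 307.6 221.1 10.0 [ 474.3 -197.1   74. ]
circ 376.6 185.1 8.8 [ 578.1 -400.1   74. ]
circ 378.1 217.7 9.2 [ 483.5 -400.5   74. ]
6 rows
[3.97,4.37,-0.82,0,-0.001,-0.007,7,3.94,4.4,-0.82,0.001,-0.001,-0.008,7,3.91,4.43,-0.83,0,-0.001,-0.007,7,3.87,4.45,-0.83,0.001,-0.001,-0.008,7,0.07,2.6,2,0,0,0,7]
[0.06,2.6,2,0,0,0,7]
```

>>> {"method": "send_rows", "body": {
  "series": [4,4.4,-0.8,0,0,-0.007,7,4,4.4,-0.8,0,0,-0.007,7,3.9,4.4,-0.8,0,0,-0.007,7,3.9,4.5,-0.8,0,0,-0.008,7,0,2.6,2,0,0,0,7]
}}

```text
t: 13.25
ee_pos: [584.0, -176.3, 163.8]
tool_rot: [0.005, 1.0, -0.008, -0.002]
force: [-0.6, 0.9, -1.2]
finger_gap: 70.2
```

>>> {"method": "send_rows", "body": {
  "series": [0,2.5,2,0,0,0,7,0,0,0,0,0,0,7,0,0,0,0,0,0,7]
}}

```text
t: 13.62
ee_pos: [580.7, -199.8, 136.6]
tool_rot: [0.004, 1.0, -0.007, -0.007]
force: [0.6, 0.2, 0.0]
finger_gap: 69.8
```

```bash
cat >> h.py <<'E'
def lid(s,z=74,p=None):
    """jar lid seen by wrist camera near expected p -> world"""
    im=bot.get_image('wrist');c=proj('wrist',[p[0],p[1],z],s);f=cam('wrist',s)
    dist=np.linalg.norm(np.array([p[0],p[1],z])-f[3][:3,3]);r=27*f[0]/dist
    b=[int(max(0,c[0]-2*r)),int(max(0,c[1]-2*r)),int(min(512,c[0]+2*r)),int(min(384,c[1]+2*r))]
    g=cv2.medianBlur(cv2.cvtColor(im[b[1]:b[3],b[0]:b[2]],cv2.COLOR_RGB2GRAY),3)
    h=cv2.HoughCircles(g,cv2.HOUGH_GRADIENT,1.5,r,param1=80,param2=20,minRadius=int(.88*r),maxRadius=int(1.12*r))
    print('exp',c.round(0),'r',r.round(1))
    for u,v,q in ([] if h is None else h[0][:3]): print('lid',(u+b[0]).round(1),(v+b[1]).round(1),q.round(1),ray('wrist',u+b[0],v+b[1],z,s).round(1))
    cv2.imwrite('pics/lid.png',im[:,:,::-1])
E
python3 - <<'E'
from h import *
s=stat();lid(s,p=[578.5,-203])
plan([([578.5,-203,80],-1.5,40),([578.5,-203,30],-1.5,25)],7)
E
```

```text
t 13.62 p [ 580.7 -199.8  136.6] yaw -0.77 z [-0.014 -0.008 -1.   ] F [0.6 0.2 0. ] M [-0.01 -0.12 -0.04] gap 69.8
exp [257. 201.] r 35.4
lid 257.2 195.2 38.0 [ 578.9 -198.    74. ]
5 rows
[-0.06,0.13,2.84,0.004,0.007,0.006,7,-0.09,0.14,2.83,0.005,0.007,0.007,7,0,0,1.67,0,0,0,7,0,0,1.67,0,0,0,7,0,0,1.66,0,0,0,7]
```

>>> {"method": "send_rows", "body": {
  "series": [-0.1,0.1,2.8,0.004,0.007,0.006,7,-0.1,0,2.8,0.005,0.007,0.007,7,0,0,1.7,0,0,0,7,0,0,1.7,0,0,0,7,0,0,1.5,0,0,0,7]
}}

```text
t: 14.3
ee_pos: [580.3, -197.6, 31.2]
tool_rot: [0.001, 1.0, -0.011, 0.002]
force: [-0.4, -0.2, 0.1]
finger_gap: 69.9
```

```bash
python3 - <<'E'
from h import *
s=stat();plan([([578.5,-201,30],-1.5,40)],7)
E
```

```text
t 14.3 p [ 580.3 -197.6   31.2] yaw -1.22 z [ 0.005 -0.002 -1.   ] F [-0.4 -0.2  0.1] M [-0.09 -0.08  0.02] gap 69.9
1 rows
[-0.18,0.35,0.12,0.002,-0.005,0.005,7]
```

>>> {"method": "send_rows", "body": {
  "series": [-0.2,0.3,0.1,0,-0.005,0,7,0,0,0,0,0,0,0,0,0,0,0,0,0,0,0,0,0,0,0,0,0,0,0,0,0,0,0,0],
  "grip_force": 20
}}

```text
t: 14.92
ee_pos: [578.7, -200.8, 30.8]
tool_rot: [0.001, 1.0, -0.011, -0.0]
force: [0.0, -0.1, -0.5]
finger_gap: 53.6
```

>>> {"method": "send_rows", "body": {
  "series": [0,0,0,0,0,0,0,0,0,-1,0,0,0,0,0,0,-4,0,0,0,0,0,0,-5,0,0,0,0,0,0,-5,0,0,0,0]
}}

```text
t: 15.55
ee_pos: [577.0, -199.6, 183.6]
tool_rot: [-0.0, 1.0, -0.01, -0.003]
force: [0.1, -0.3, -0.6]
finger_gap: 53.8
```

```bash
cat >> h.py <<'E'
def slot(i,out=97): return MID+OUT*out+CY*[-123,-41,41,123][i]
E
python3 - <<'E'
from h import *
s=stat();q=slot(0);print(q);plan([([q[0],150,200],-1.5,50),([*q,195],-1.5,40)],0)
E
```

```text
t 15.55 p [ 577.  -199.6  183.6] yaw -1.17 z [-0.005  0.    -1.   ] F [ 0.1 -0.3 -0.6] M [-0.03 -0.1   0.06] gap 53.8
[591.3926 253.0696]
11 rows
[0.09,-4.37,-0.21,0,0.001,0.001,0,0.09,-4.37,-0.2,0,0.001,0.001,0,0.08,-4.37,-0.21,0,0.001,0.001,0,0.08,-4.37,-0.2,0,0,0.001,0,0.07,-4.38,-0.21,0,0.001,0,0]
[0.07,-4.37,-0.2,0,0,0.001,0,0.07,-4.38,-0.21,0,0.001,0,0,0.07,-4.37,-0.2,0,0,0.001,0,-0.09,-3.44,0.17,0,0,0,0,-0.09,-3.43,0.16,0,0,0,0]
[-0.09,-3.44,0.17,0,0,0,0]
```

>>> {"method": "send_rows", "body": {
  "series": [0.1,-4.4,-0.2,0,0,0,0,0.1,-4.4,-0.2,0,0,0,0,0.1,-4.4,-0.2,0,0,0,0,0.1,-4.4,-0.2,0,0,0,0,0.1,-4.4,-0.2,0,0,0,0]
}}

```text
t: 16.18
ee_pos: [588.7, 22.6, 201.5]
tool_rot: [0.002, 1.0, -0.013, 0.002]
force: [0.2, 0.1, -2.3]
finger_gap: 53.4
```

>>> {"method": "send_rows", "body": {
  "series": [0.1,-4.4,-0.2,0,0,0,0,0.1,-4.4,-0.2,0,0,0,0,0.1,-4.4,0,0,0,0,0,0,-3.5,0,0,0,0,0]
}}

```text
t: 16.68
ee_pos: [595.6, 196.0, 208.4]
tool_rot: [0.002, 1.0, -0.013, 0.003]
force: [1.0, -0.7, -2.0]
finger_gap: 53.3
```

```bash
python3 - <<'E'
from h import *
s=stat();q=slot(0);plan([([*q,190],-1.5,30),([*q,162],-1.5,20)],0)
E
```

```text
t 16.68 p [595.6 196.  208.4] yaw -1.46 z [ 0.007 -0.004 -1.   ] F [ 1.  -0.7 -2. ] M [-0.04 -0.04  0.02] gap 53.3
5 rows
[-0.19,-1.9,0.6,0.001,-0.002,0,0,-0.19,-1.9,0.61,0.002,-0.002,0,0,-0.19,-1.9,0.61,0.001,-0.003,0.001,0,0,0,1.4,0,0,0,0,0,0,1.4,0,0,0,0]
```

>>> {"method": "send_rows", "body": {
  "series": [-0.2,-1.9,0.5,0,0,0,0,-0.2,-1.9,0.6,0,0,0,0,0,-1.5,0.5,0,0,0,0,0,0,1.2,0,0,0,0,0,0,0,0,0,0,0]
}}

```text
t: 17.3
ee_pos: [592.6, 251.0, 178.4]
tool_rot: [0.002, 1.0, -0.012, 0.003]
force: [0.7, 0.3, -0.8]
finger_gap: 53.8
```

```bash
python3 - <<'E'
from h import *
s=stat();q=slot(0);plan([([*q,160],-1.5,20)],0)
E
```

```text
t 17.3 p [592.6 251.  178.4] yaw -1.42 z [ 0.006 -0.005 -1.   ] F [ 0.7  0.3 -0.8] M [-0.06 -0.08 -0.  ] gap 53.8
1 rows
[-0.13,-0.21,1.84,0.005,-0.006,0.001,0]
```

>>> {"method": "send_rows", "body": {
  "series": [-0.1,-0.1,1,0.005,-0.006,0,0,0,0,0.7,0,0,0,0,0,0,0.2,0,0,0,0,0,0,0,0,0,0,0]
}}

```text
t: 17.8
ee_pos: [592.3, 250.0, 158.0]
tool_rot: [0.0, 1.0, -0.014, -0.0]
force: [-0.5, -0.6, -1.6]
finger_gap: 53.6
```

>>> {"method": "send_rows", "body": {
  "series": [0,0,0.15,0,0,0,0,0,0,0,0,0,0,0]
}}

```text
t: 18.05
ee_pos: [592.4, 250.1, 156.8]
tool_rot: [-0.0, 1.0, -0.014, 0.0]
force: [-0.2, 0.3, -1.7]
finger_gap: 53.6
```

>>> {"method": "send_rows", "body": {
  "series": [0,0,0.15,0,0,0,0,0,0,0,0,0,0,0]
}}

```text
t: 18.3
ee_pos: [592.8, 250.6, 156.2]
tool_rot: [-0.0, 1.0, -0.014, 0.001]
force: [-0.0, -0.6, -1.8]
finger_gap: 53.5
```

>>> {"method": "send_rows", "body": {
  "series": [0,0,0.15,0,0,0,0,0,0,0,0,0,0,0]
}}

```text
t: 18.55
ee_pos: [593.4, 250.9, 156.0]
tool_rot: [-0.001, 1.0, -0.014, 0.002]
force: [0.2, 0.1, -0.1]
finger_gap: 53.4
```

>>> {"method": "send_rows", "body": {
  "series": [0,0,0,0,0,0,6,0,0,0,0,0,0,7,0,0,0,0,0,0,7,0,0,-4,0,0,0,7,0,0,-5,0,0,0,7]
}}

```text
t: 19.18
ee_pos: [591.7, 249.9, 244.2]
tool_rot: [0.0, 1.0, -0.014, -0.001]
force: [0.4, 0.3, 0.3]
finger_gap: 69.9
```

```bash
python3 - <<'E'
from h import *
s=stat();plan([([560,150,240],-1.5),([475,-170,190],-1.5,58),([475,-200,140],-1.5,40)],7)
jars()
E
```

```text
t 19.18 p [591.7 249.9 244.2] yaw -1.55 z [-0.002 -0.001 -1.   ] F [0.4 0.3 0.3] M [-0.07 -0.06  0.03] gap 69.9
10 rows
[-1.45,5.03,0.22,0,0.001,0,7,-1.45,5.04,0.21,0.001,0.001,-0.001,7,-1.28,5.37,0.83,0,0,0,7,-1.28,5.37,0.83,0,0,0,7,-1.28,5.37,0.84,0,0,0,7]
[-1.27,5.37,0.83,0,0,0,7,-1.28,5.36,0.84,0,0,0,7,-1.27,5.37,0.83,0,0,0,7,0.04,1.5,2.5,0,0,0,7,0.04,1.5,2.5,0,0,0,7]
circ 344.3 218.1 10.9 [ 482.6 -302.9   74. ]
circ 307.6 221.1 10.0 [ 474.3 -197.1   74. ]
circ 377.7 218.1 9.1 [ 482.4 -399.3   74. ]
circ 376.6 184.7 9.2 [ 579.2 -400.2   74. ]
```

>>> {"method": "send_rows", "body": {
  "series": [-1.4,5,0.2,0,0,0,7,-1.4,5,0.2,0,0,0,7,-1.3,5.4,0.8,0,0,0,7,-1.3,5.4,0.8,0,0,0,7,-1.3,5.4,0.8,0,0,0,7]
}}

```text
t: 19.85
ee_pos: [518.7, -11.5, 222.4]
tool_rot: [-0.002, 1.0, -0.011, 0.005]
force: [1.7, 0.1, 0.4]
finger_gap: 70.3
```

>>> {"method": "send_rows", "body": {
  "series": [-1.3,5.4,0.8,0,0,0,7,-1.3,5.4,0.8,0,0,0,7,-1.3,4,0.8,0,0,0,7,0,0,2,0,0,0,7,0,0,0,0,0,0,7]
}}

```text
t: 20.48
ee_pos: [473.3, -167.9, 175.9]
tool_rot: [-0.001, 1.0, -0.014, 0.005]
force: [0.0, 0.7, 0.6]
finger_gap: 69.9
```

```bash
python3 - <<'E'
from h import *
s=stat();lid(s,p=[474.5,-198])
plan([([474.5,-197,80],-1.5,50),([474.5,-197,32],-1.5,25)],7)
E
```

```text
t 20.48 p [ 473.3 -167.9  175.9] yaw -1.62 z [ 0.01   0.003 -1.   ] F [0.  0.7 0.6] M [-0.07 -0.11 -0.02] gap 69.9
exp [260. 219.] r 29.9
lid 259.8 215.8 32.2 [ 474.7 -195.3   74. ]
5 rows
[0.01,0.97,3.22,-0.001,-0.004,-0.001,7,0.03,0.97,3.22,-0.001,-0.004,0,7,0.04,0.96,3.23,0,-0.003,-0.001,7,0,0,2.4,0,0,0,7,0,0.01,2.4,0,0,0,7]
```

>>> {"method": "send_rows", "body": {
  "series": [0,1,3.2,0,-0.004,0,7,0,1,3.2,0,-0.004,0,7,0,0.7,3.2,0,-0.003,0,7,0,0,2.2,0,0,0,7,0,0,1.8,0,0,0,7]
}}

```text
t: 21.15
ee_pos: [479.5, -194.4, 42.4]
tool_rot: [0.001, 1.0, -0.012, 0.004]
force: [-0.0, 0.4, -0.6]
finger_gap: 69.9
```

```bash
python3 - <<'E'
from h import *
s=stat();plan([([474.5,-196.5,30],-1.5,40)],7)
E
```

```text
t 21.15 p [ 479.5 -194.4   42.4] yaw -1.35 z [ 0.009 -0.002 -1.   ] F [-0.   0.4 -0.6] M [-0.06 -0.05 -0.04] gap 69.9
1 rows
[-0.5,0.22,1.24,0.001,-0.009,0.003,7]
```

>>> {"method": "send_rows", "body": {
  "series": [-0.5,0.2,1.2,0,-0.009,0.003,7,0,0,0,0,0,0,5,0,0,0,0,0,0,0,0,0,0,0,0,0,0,0,0,0,0,0,0,0],
  "grip_force": 20
}}

```text
t: 21.78
ee_pos: [475.6, -196.2, 31.4]
tool_rot: [0.001, 1.0, -0.013, 0.0]
force: [-0.3, -0.7, -1.1]
finger_gap: 53.3
```

>>> {"method": "send_rows", "body": {
  "series": [0,0,0,0,0,0,0,0,0,-1,0,0,0,0,0,0,-5,0,0,0,0,0,0,-5,0,0,0,0,0,0,-5,0,0,0,0]
}}

```text
t: 22.4
ee_pos: [473.7, -194.7, 195.2]
tool_rot: [-0.0, 1.0, -0.012, -0.002]
force: [0.5, -0.9, -0.8]
finger_gap: 53.6
```

```bash
python3 - <<'E'
from h import *
s=stat();q=slot(1);print(q);plan([([q[0],150,205],-1.5,55),([*q,195],-1.5,40)],0)
E
```

```text
t 22.4 p [ 473.7 -194.7  195.2] yaw -1.41 z [-0.004  0.001 -1.   ] F [ 0.5 -0.9 -0.8] M [-0.01 -0.06 -0.01] gap 53.6
[509.4172 255.2426]
10 rows
[0.39,-4.93,-0.14,0,0.001,0,0,0.39,-4.94,-0.14,0,0,0,0,0.39,-4.93,-0.14,0,0.001,0,0,0.39,-4.94,-0.13,0,0,0,0,0.39,-4.93,-0.14,0,0.001,0.001,0]
[0.38,-4.94,-0.13,0,0,0,0,0.38,-4.94,-0.14,-0.001,0.001,0.001,0,-0.09,-3.51,0.33,0,0,0,0,-0.09,-3.5,0.33,0,0,0,0,-0.1,-3.51,0.34,0,0,0,0]
```

>>> {"method": "send_rows", "body": {
  "series": [0.4,-4.9,-0.1,0,0,0,0,0.4,-4.9,-0.1,0,0,0,0,0.4,-4.9,-0.1,0,0,0,0,0.4,-4.9,-0.1,0,0,0,0,0.4,-4.9,-0.1,0,0,0,0]
}}

```text
t: 23.02
ee_pos: [502.2, 52.9, 207.6]
tool_rot: [0.002, 1.0, -0.016, 0.003]
force: [0.7, -0.7, -0.8]
finger_gap: 53.4
```

>>> {"method": "send_rows", "body": {
  "series": [0.4,-4.9,0,0,0,0,0,0.4,-4.9,0,0,0,0,0,0,-3.5,0.3,0,0,0,0,0,-2.5,0.3,0,0,0,0]
}}

```text
t: 23.52
ee_pos: [514.5, 217.8, 204.1]
tool_rot: [0.002, 1.0, -0.015, 0.004]
force: [0.6, -0.3, -2.1]
finger_gap: 53.6
```

```bash
python3 - <<'E'
from h import *
s=stat();q=slot(1);plan([([*q,192],-1.5,30),([*q,165],-1.5,20)],0)
E
```

```text
t 23.52 p [514.5 217.8 204.1] yaw -1.66 z [ 0.008 -0.004 -1.   ] F [ 0.6 -0.3 -2.1] M [-0.05 -0.11  0.  ] gap 53.6
4 rows
[-0.31,-1.87,0.59,0.002,-0.004,-0.001,0,-0.31,-1.86,0.6,0.002,-0.004,-0.002,0,0,0,1.35,0,0,0,0,0,0,1.35,0,0,0,0]
```

>>> {"method": "send_rows", "body": {
  "series": [-0.3,-1.8,0.6,0.002,-0.004,0,0,-0.3,-1.7,0.6,0.002,-0.004,0,0,0,0,1,0,0,0,0,0,0,1,0,0,0,0,0,0,0,0,0,0,0]
}}

```text
t: 24.15
ee_pos: [508.8, 254.6, 171.4]
tool_rot: [0.0, 1.0, -0.014, 0.0]
force: [-0.8, 0.4, -1.0]
finger_gap: 53.2
```

```bash
python3 - <<'E'
from h import *
s=stat();q=slot(1);plan([([*q,159],-1.5,20)],0)
E
```

```text
t 24.15 p [508.8 254.6 171.4] yaw -1.56 z [ 0. -0. -1.] F [-0.8  0.4 -1. ] M [ 0.01 -0.05 -0.04] gap 53.2
1 rows
[0.06,-0.06,1.24,0,0,-0.001,0]
```

Contact is expected at TCP z ≈ 157.

>>> {"method": "send_rows", "body": {
  "series": [0.1,0,1,0,0,0,0,0,0,0.3,0,0,0,0,0,0,0.15,0,0,0,0,0,0,0.1,0,0,0,0,0,0,0,0,0,0,0]
}}

```text
t: 24.78
ee_pos: [511.0, 253.9, 156.4]
tool_rot: [-0.0, 1.0, -0.014, 0.001]
force: [0.6, -0.4, -1.7]
finger_gap: 53.7
```

>>> {"method": "send_rows", "body": {
  "series": [0,0,0.15,0,0,0,0,0,0,0,0,0,0,0]
}}

```text
t: 25.02
ee_pos: [511.6, 254.3, 156.1]
tool_rot: [-0.0, 1.0, -0.015, 0.002]
force: [0.4, -0.3, -0.9]
finger_gap: 53.0
```

>>> {"method": "send_rows", "body": {
  "series": [0,0,0.1,0,0,0,0,0,0,0,0,0,0,6,0,0,0,0,0,0,6.6,0,0,-4,0,0,0,6.6,0,0,-5,0,0,0,6.6]
}}

```text
t: 25.65
ee_pos: [510.1, 253.5, 244.5]
tool_rot: [0.0, 1.0, -0.014, -0.001]
force: [0.5, 0.0, -0.4]
finger_gap: 66.0
```

```bash
python3 - <<'E'
from h import *
s=stat();jars()
plan([([485,-350,190],-1.5,60)],7)
E
```

```text
t 25.65 p [510.1 253.5 244.5] yaw -1.66 z [-0.001 -0.001 -1.   ] F [ 0.5  0.  -0.4] M [-0.07 -0.05  0.07] gap 66.0
circ 344.7 217.7 10.9 [ 483.7 -304.    74. ]
circ 375.8 184.3 8.7 [ 580.3 -398.    74. ]
circ 378.1 218.1 9.0 [ 482.4 -400.4   74. ]
11 rows
[-0.09,5.51,0.54,0,0,0,7,-0.09,5.51,0.54,0,-0.001,0,7,-0.09,5.51,0.54,0,0,0,7,-0.09,5.51,0.54,0,-0.001,0,7,-0.09,5.5,0.55,0,0,0,7]
[-0.09,5.51,0.54,0,-0.001,0,7,-0.09,5.5,0.55,0,0,0,7,-0.08,5.51,0.54,-0.001,-0.001,-0.001,7,-0.09,5.5,0.55,0,0,0,7,-0.09,5.51,0.55,-0.001,-0.001,-0.001,7]
[-0.1,5.5,0.56,0,0,0,7]
```

>>> {"method": "send_rows", "body": {
  "series": [-0.1,5.5,0.5,0,0,0,7,-0.1,5.5,0.5,0,0,0,7,-0.1,5.5,0.5,0,0,0,7,-0.1,5.5,0.5,0,0,0,7,-0.1,5.5,0.5,0,0,0,7]
}}

```text
t: 26.32
ee_pos: [499.6, -23.0, 225.5]
tool_rot: [-0.002, 1.0, -0.011, 0.005]
force: [0.9, 0.3, 0.3]
finger_gap: 69.9
```

>>> {"method": "send_rows", "body": {
  "series": [-0.1,5.5,0.5,0,0,0,7,-0.1,5.5,0.5,0,0,0,7,-0.1,5.5,0.5,0,0,0,7,-0.1,5.5,0.5,0,0,0,7,-0.1,5.5,0.5,0,0,0,7]
}}

```text
t: 26.95
ee_pos: [487.2, -307.4, 198.2]
tool_rot: [-0.001, 1.0, -0.011, 0.006]
force: [0.7, -0.2, 0.9]
finger_gap: 69.8
```

>>> {"method": "send_rows", "body": {
  "series": [-0.1,4,0.5,0,0,0,7,0,0,1,0,0,0,7,0,0,0,0,0,0,7]
}}

```text
t: 27.32
ee_pos: [483.7, -352.0, 180.5]
tool_rot: [-0.002, 1.0, -0.014, 0.005]
force: [0.1, 0.2, 0.7]
finger_gap: 69.9
```

```bash
python3 - <<'E'
from h import *
s=stat();lid(s,p=[482.5,-400])
plan([([482.5,-398,82],-1.5,50),([482.5,-398,32],-1.5,25)],7)
E
```

```text
t 27.32 p [ 483.7 -352.   180.5] yaw -1.55 z [ 0.01   0.003 -1.   ] F [0.1 0.2 0.7] M [-0.02 -0.06  0.01] gap 69.9
exp [257. 235.] r 28.9
lid 256.8 234.8 27.7 [ 482.  -399.4   74. ]
6 rows
[-0.04,1.53,3.3,-0.001,-0.004,0,7,-0.02,1.53,3.3,-0.001,-0.003,0,7,-0.02,1.53,3.3,-0.001,-0.004,-0.001,7,0,0,1.67,0,0,0,7,0,0,1.67,0,0,0,7]
[0,0,1.66,0,0,0,7]
```

>>> {"method": "send_rows", "body": {
  "series": [0,2.3,2.5,0,-0.004,0,7,-0.1,2.2,3,0,-0.004,0,7,-0.1,0,3.5,0,-0.003,0,7,0,0,2.5,0,0,0,7,0,0,1.8,0,0,0,7]
}}

```text
t: 28.0
ee_pos: [486.0, -394.0, 49.0]
tool_rot: [0.001, 1.0, -0.01, 0.003]
force: [-0.1, 0.2, -0.7]
finger_gap: 69.9
```

```bash
python3 - <<'E'
from h import *
s=stat();plan([([482.5,-399,30.5],-1.5,40)],7)
E
```

```text
t 28.0 p [ 486. -394.   49.] yaw -1.11 z [ 0.005 -0.002 -1.   ] F [-0.1  0.2 -0.7] M [-0.   -0.16 -0.05] gap 69.9
1 rows
[-0.35,0.5,1.85,0.001,-0.006,0.007,7]
```

>>> {"method": "send_rows", "body": {
  "series": [-0.35,0.5,1.8,0,-0.006,0.007,7,0,0,0,0,0,0,5,0,0,0,0,0,0,0,0,0,0,0,0,0,0,0,0,0,0,0,0,0]
}}

```text
t: 28.62
ee_pos: [483.5, -398.8, 31.8]
tool_rot: [0.001, 1.0, -0.013, 0.0]
force: [0.3, 0.1, -0.9]
finger_gap: 53.5
```

>>> {"method": "send_rows", "body": {
  "series": [0,0,0,0,0,0,0,0,0,-1,0,0,0,0,0,0,-5,0,0,0,0,0,0,-5,0,0,0,0,0,0,-5,0,0,0,0]
}}

```text
t: 29.25
ee_pos: [482.1, -397.2, 195.3]
tool_rot: [-0.001, 1.0, -0.012, -0.002]
force: [0.0, -0.2, -1.0]
finger_gap: 53.7
```

```bash
python3 - <<'E'
from h import *
s=stat();q=slot(2);print(q);plan([([q[0],150,210],-1.5,58),([*q,205],-1.5,40)],0)
E
```

```text
t 29.25 p [ 482.1 -397.2  195.3] yaw -1.43 z [-0.003  0.001 -1.   ] F [ 0.  -0.2 -1. ] M [-0.06 -0.06 -0.01] gap 53.7
[427.4418 257.4156]
13 rows
[-0.68,-5.46,-0.14,0,0,0,0,-0.68,-5.46,-0.14,0,0,0,0,-0.68,-5.46,-0.14,0,0,0,0,-0.68,-5.45,-0.14,0,0,0,0,-0.68,-5.46,-0.14,0,0.001,0,0]
[-0.68,-5.45,-0.14,0,0,0,0,-0.69,-5.46,-0.14,0,0.001,0,0,-0.68,-5.45,-0.14,0,0,0,0,-0.69,-5.46,-0.14,-0.001,0.001,0.001,0,-0.69,-5.45,-0.14,0,0,0,0]
[-0.09,-3.58,0.17,0,0,0,0,-0.09,-3.58,0.16,0,0,0,0,-0.1,-3.58,0.17,0,0,0,0]
```

>>> {"method": "send_rows", "body": {
  "series": [-0.7,-5.4,-0.1,0,0,0,0,-0.7,-5.4,-0.1,0,0,0,0,-0.7,-5.4,-0.1,0,0,0,0,-0.7,-5.4,-0.1,0,0,0,0,-0.7,-5.4,-0.1,0,0,0,0]
}}

```text
t: 29.88
ee_pos: [454.9, -122.6, 207.1]
tool_rot: [0.003, 1.0, -0.015, 0.003]
force: [0.9, 0.2, -2.3]
finger_gap: 53.3
```

>>> {"method": "send_rows", "body": {
  "series": [-0.7,-5.4,-0.1,0,0,0,0,-0.7,-5.4,-0.1,0,0,0,0,-0.7,-5.4,-0.1,0,0,0,0,-0.7,-5.4,0,0,0,0,0,-0.7,-5.4,0,0,0,0,0]
}}

```text
t: 30.5
ee_pos: [426.0, 157.0, 211.8]
tool_rot: [0.006, 1.0, -0.015, 0.006]
force: [1.6, -1.1, -0.8]
finger_gap: 53.6
```

```bash
python3 - <<'E'
from h import *
s=stat();q=slot(2);plan([([*q,200],-1.5,30)],0)
E
```

```text
t 30.5 p [426.  157.  211.8] yaw -1.72 z [ 0.012 -0.011 -1.   ] F [ 1.6 -1.1 -0.8] M [-0.06 -0.12 -0.07] gap 53.6
4 rows
[-0.04,-2.51,0.27,0.003,-0.003,-0.001,0,-0.04,-2.51,0.27,0.003,-0.003,-0.001,0,-0.04,-2.51,0.28,0.002,-0.003,-0.001,0,-0.03,-2.52,0.29,0.003,-0.003,-0.001,0]
```

>>> {"method": "send_rows", "body": {
  "series": [0,-2.5,0.3,0.003,-0.003,0,0,0,-2.5,0.3,0.003,-0.003,0,0,0,-2.5,0.3,0.003,-0.003,0,0,0,-2,0.6,0.003,-0.003,0,0,0,0,1.4,0,0,0,0]
}}

```text
t: 31.12
ee_pos: [427.6, 259.5, 185.2]
tool_rot: [-0.001, 1.0, -0.012, 0.003]
force: [0.3, -0.4, -1.8]
finger_gap: 53.5
```

```bash
python3 - <<'E'
from h import *
s=stat();q=slot(2);plan([([*q,159],-1.5,20)],0)
E
```

```text
t 31.12 p [427.6 259.5 185.2] yaw -1.32 z [ 0.006  0.001 -1.   ] F [ 0.3 -0.4 -1.8] M [-0.03 -0.11  0.07] gap 53.5
2 rows
[-0.01,0.11,1.31,-0.001,-0.003,0.002,0,-0.01,0.1,1.31,-0.001,-0.003,0.001,0]
```

>>> {"method": "send_rows", "body": {
  "series": [0,0.1,1.2,0,-0.003,0.002,0,0,0.1,1,0,-0.003,0,0,0,0,0.3,0,0,0,0,0,0,0.1,0,0,0,0,0,0,0,0,0,0,0]
}}

```text
t: 31.75
ee_pos: [427.6, 254.6, 157.1]
tool_rot: [0.0, 1.0, -0.014, -0.001]
force: [0.2, -0.7, -2.0]
finger_gap: 53.3
```

>>> {"method": "send_rows", "body": {
  "series": [0,0,0.15,0,0,0,0,0,0,0,0,0,0,0]
}}

```text
t: 32.0
ee_pos: [428.0, 255.1, 156.7]
tool_rot: [0.0, 1.0, -0.014, 0.0]
force: [-0.7, -0.1, -0.7]
finger_gap: 53.6
```

>>> {"method": "send_rows", "body": {
  "series": [0,0,0.1,0,0,0,0,0,0,0,0,0,0,6,0,0,0,0,0,0,6.6,0,0,-4,0,0,0,6.6,0,0,-5,0,0,0,6.6]
}}

```text
t: 32.62
ee_pos: [426.9, 254.6, 245.9]
tool_rot: [0.001, 1.0, -0.013, -0.002]
force: [-0.1, -0.7, 1.3]
finger_gap: 66.0
```

```bash
python3 - <<'E'
from h import *
s=stat();jars()
plan([([579,-350,190],-1.5,60)],7)
E
```

```text
t 32.62 p [426.9 254.6 245.9] yaw -1.54 z [-0.004 -0.001 -1.   ] F [-0.1 -0.7  1.3] M [-0.02 -0.06  0.02] gap 66.0
circ 344.3 217.7 10.9 [ 483.7 -303.    74. ]
circ 376.6 184.7 9.2 [ 579.2 -400.2   74. ]
11 rows
[1.51,5.48,0.56,0,0,0,7,1.51,5.48,0.56,0,0,0,7,1.51,5.48,0.56,0,0,0,7,1.51,5.48,0.56,0,0,0,7,1.51,5.48,0.56,0,0,0,7]
[1.51,5.47,0.55,0,0,0,7,1.51,5.48,0.56,0,0,0,7,1.51,5.47,0.55,0,0,0,7,1.51,5.48,0.56,-0.001,-0.001,0,7,1.51,5.47,0.56,0,0,0,7]
[1.52,5.48,0.55,-0.001,-0.001,0,7]
```

>>> {"method": "send_rows", "body": {
  "series": [1.5,5.5,0.4,0,0,0,7,1.5,5.5,0.4,0,0,0,7,1.5,5.5,0.6,0,0,0,7,1.5,5.5,0.6,0,0,0,7,1.5,5.5,0.6,0,0,0,7]
}}

```text
t: 33.3
ee_pos: [499.2, -24.0, 227.6]
tool_rot: [-0.001, 1.0, -0.009, 0.004]
force: [0.7, 0.3, -1.0]
finger_gap: 69.8
```

>>> {"method": "send_rows", "body": {
  "series": [1.5,5.5,0.6,0,0,0,7,1.5,5.5,0.6,0,0,0,7,1.5,5.5,0.6,0,0,0,7,1.5,5.5,0.6,0,0,0,7,1.5,5.5,0.6,0,0,0,7]
}}

```text
t: 33.92
ee_pos: [570.5, -310.7, 196.8]
tool_rot: [-0.0, 1.0, -0.009, 0.005]
force: [0.5, -0.2, 1.1]
finger_gap: 69.9
```

>>> {"method": "send_rows", "body": {
  "series": [1.2,4.5,0.5,0,0,0,7,0,0,0.5,0,0,0,7,0,0,0,0,0,0,7]
}}

```text
t: 34.3
ee_pos: [581.0, -361.5, 184.0]
tool_rot: [-0.001, 1.0, -0.012, 0.004]
force: [0.2, 0.5, -0.4]
finger_gap: 69.7
```

```bash
python3 - <<'E'
from h import *
s=stat();lid(s,p=[579.2,-400])
plan([([579,-399,120],-1.5,50),([579,-399,32],-1.5,30)],7)
E
```

```text
t 34.3 p [ 581.  -361.5  184. ] yaw -1.39 z [ 0.008  0.002 -1.   ] F [ 0.2  0.5 -0.4] M [ 0.01 -0.05  0.02] gap 69.7
exp [256. 224.] r 28.9
lid 255.8 223.8 27.4 [ 578.6 -399.5   74. ]
5 rows
[-0.08,1.87,3.21,-0.001,-0.004,0.001,7,-0.06,1.86,3.21,0,-0.004,0.001,7,0,0,2.93,0,0,0,7,0,0,2.94,0,0,0,7,0,0,2.93,0,0,0,7]
```

>>> {"method": "send_rows", "body": {
  "series": [-0.1,2,2.5,0,-0.004,0,7,-0.1,1.9,2.5,0,-0.004,0,7,-0.1,0,3.2,0,0,0,7,0,0,3,0,0,0,7,0,0,2,0,0,0,7]
}}

```text
t: 34.98
ee_pos: [580.5, -397.5, 54.0]
tool_rot: [0.001, 1.0, -0.009, 0.003]
force: [0.3, 0.0, 0.6]
finger_gap: 69.6
```

```bash
python3 - <<'E'
from h import *
s=stat();plan([([578.7,-399.5,31],-1.5,40)],7)
E
```

```text
t 34.98 p [ 580.5 -397.5   54. ] yaw -1.03 z [ 0.006 -0.003 -1.   ] F [0.3 0.  0.6] M [-0.02 -0.03  0.01] gap 69.6
1 rows
[-0.19,0.2,2.3,0.002,-0.006,0.008,7]
```

>>> {"method": "send_rows", "body": {
  "series": [-0.2,0.2,2.1,0,-0.006,0.008,7,0,0,0.1,0,0,0,6.5,0,0,0,0,0,0,0,0,0,0,0,0,0,0,0,0,0,0,0,0,0]
}}

```text
t: 35.6
ee_pos: [579.7, -399.0, 32.9]
tool_rot: [0.002, 1.0, -0.013, 0.001]
force: [-0.0, -0.2, -1.1]
finger_gap: 53.6
```

>>> {"method": "send_rows", "body": {
  "series": [0,0,0,0,0,0,0,0,0,-1,0,0,0,0,0,0,-5,0,0,0,0,0,0,-5,0,0,0,0,0,0,-5,0,0,0,0]
}}

```text
t: 36.22
ee_pos: [577.9, -397.6, 196.1]
tool_rot: [0.0, 1.0, -0.012, -0.001]
force: [0.9, 0.2, -1.4]
finger_gap: 53.7
```

```bash
python3 - <<'E'
from h import *
s=stat();q=slot(3);print(q);plan([([q[0],150,215],-1.5,58),([*q,205],-1.5,30)],0)
E
```

```text
t 36.23 p [ 577.9 -397.6  196.1] yaw -1.42 z [-0.003 -0.    -1.   ] F [ 0.9  0.2 -1.4] M [-0.1  -0.05  0.  ] gap 53.7
[345.4664 259.5886]
15 rows
[-2.24,-4.92,-0.17,0,0,0,0,-2.24,-4.92,-0.17,0,0,0,0,-2.24,-4.92,-0.17,0,0,0,0,-2.24,-4.93,-0.17,0,0,0,0,-2.24,-4.92,-0.17,0,0,0,0]
[-2.23,-4.93,-0.17,0,0,0,0,-2.24,-4.92,-0.16,0,0.001,0,0,-2.23,-4.93,-0.17,0,0,0,0,-2.23,-4.92,-0.17,0,0.001,0,0,-2.24,-4.93,-0.17,0,0,0.001,0]
[-2.24,-4.92,-0.17,0,0.001,0,0,-0.07,-2.74,0.25,0,0,0,0,-0.07,-2.74,0.25,0,0,0,0,-0.07,-2.74,0.25,0,0,0,0,-0.07,-2.74,0.25,0,0,0,0]
```

>>> {"method": "send_rows", "body": {
  "series": [-2.2,-4.9,-0.2,0,0,0,0,-2.2,-4.9,-0.2,0,0,0,0,-2.2,-4.9,-0.2,0,0,0,0,-2.2,-4.9,-0.2,0,0,0,0,-2.2,-4.9,-0.2,0,0,0,0]
}}

```text
t: 36.85
ee_pos: [474.0, -146.0, 212.8]
tool_rot: [0.004, 1.0, -0.015, 0.004]
force: [1.1, -0.2, -0.8]
finger_gap: 53.6
```

>>> {"method": "send_rows", "body": {
  "series": [-2.2,-4.9,-0.2,0,0,0,0,-2.2,-4.9,-0.1,0,0,0,0,-2.2,-4.9,0,0,0,0,0,-2.2,-4.9,0,0,0,0,0,-2.2,-4.9,0,0,0,0,0]
}}

```text
t: 37.48
ee_pos: [367.1, 110.1, 215.7]
tool_rot: [0.007, 1.0, -0.014, 0.006]
force: [-0.4, 0.9, -0.9]
finger_gap: 53.7
```

```bash
python3 - <<'E'
from h import *
s=stat();q=slot(3);plan([([q[0],200,210],-1.5,50),([*q,205],-1.5,30)],0)
E
```

```text
t 37.48 p [367.1 110.1 215.7] yaw -1.6 z [ 0.012 -0.013 -1.   ] F [-0.4  0.9 -0.9] M [ 0.   -0.13  0.03] gap 53.7
4 rows
[-1.21,-4.47,0.21,0.006,-0.006,-0.001,0,-1.2,-4.46,0.24,0.007,-0.007,-0.001,0,-0.08,-2.98,0.25,0,0,0,0,-0.08,-2.98,0.26,0,0,0,0]
```

>>> {"method": "send_rows", "body": {
  "series": [-1.2,-4.4,0.2,0.006,-0.006,0,0,-1,-4.4,0.2,0.007,-0.007,0,0,0,-3,0.3,0,0,0,0,0,-2.5,0.3,0,0,0,0,0,0,1,0,0,0,0]
}}

```text
t: 38.1
ee_pos: [346.7, 261.3, 197.3]
tool_rot: [0.002, 1.0, -0.011, 0.004]
force: [0.4, -0.8, -1.2]
finger_gap: 53.5
```

```bash
python3 - <<'E'
from h import *
s=stat();q=slot(3);plan([([*q,161],-1.5,20)],0)
E
```

```text
t 38.1 p [346.7 261.3 197.3] yaw -1.28 z [ 0.009 -0.004 -1.   ] F [ 0.4 -0.8 -1.2] M [-0.05 -0.02 -0.06] gap 53.5
2 rows
[-0.07,0.08,1.81,0.002,-0.004,0.002,0,-0.07,0.09,1.82,0.001,-0.005,0.002,0]
```

Contact is expected at TCP z ≈ 159, because this jar was gripped about 2 mm lower down than the others.

>>> {"method": "send_rows", "body": {
  "series": [-0.1,0.1,1.7,0,-0.004,0,0,0,0.1,1.5,0,-0.005,0,0,0,0,0.3,0,0,0,0,0,0,0.1,0,0,0,0,0,0,0,0,0,0,0]
}}

```text
t: 38.72
ee_pos: [345.8, 256.3, 158.4]
tool_rot: [0.003, 1.0, -0.012, -0.001]
force: [0.7, 0.2, -0.4]
finger_gap: 53.7
```

>>> {"method": "send_rows", "body": {
  "series": [0,0,0.15,0,0,0,0,0,0,0,0,0,0,0]
}}

```text
t: 38.98
ee_pos: [346.2, 256.4, 157.6]
tool_rot: [0.003, 1.0, -0.012, -0.0]
force: [-0.9, 0.1, -1.2]
finger_gap: 53.5
```

>>> {"method": "send_rows", "body": {
  "series": [0,0,0.1,0,0,0,0,0,0,0,0,0,0,6,0,0,0,0,0,0,6.6,0,0,-4,0,0,0,6.6,0,0,-5,0,0,0,6.6]
}}

```text
t: 39.6
ee_pos: [345.2, 256.7, 247.1]
tool_rot: [0.003, 1.0, -0.012, -0.002]
force: [0.6, -1.2, 0.8]
finger_gap: 65.9
```

>>> {"method": "send_rows", "body": {
  "series": [1,5,0,0,0,0,6.6,3,5,0,0,0,0,6.6,3,5,0,0,0,0,6.6,3,1,0,0,0,0,6.6,3,0,0,0,0,0,6.6]
}}

```text
t: 40.22
ee_pos: [475.8, 88.6, 252.0]
tool_rot: [0.005, 1.0, -0.012, 0.003]
force: [-0.7, 0.3, 0.5]
finger_gap: 65.7
```

```bash
python3 - <<'E'
from h import *
s=stat()
c=save('top','t10.png',(80,130,280,300),2);b=save('scene','s10.png',(250,90,400,260),2.6)
t=bot.get_image('top');e=cv2.resize(t[145:205,190:250],(400,240)[:1]*2)
o=np.zeros((600,800,3),np.uint8);o[:340,:400]=c;o[:442,405:795]=b;o[345:600,:255]=cv2.resize(e,(255,255))
o=o.copy();cv2.imwrite('pics/m10.png',o[:,:,::-1])
jars('top',(100,140,200,300),z=200,rr=(9,14),thr=14)
E
```

```text
t 40.23 p [475.8  88.6 252. ] yaw -1.38 z [ 0.005 -0.01  -1.   ] F [-0.7  0.3  0.5] M [-0.01 -0.07 -0.01] gap 65.7
circ 133.9 270.7 10.4 [346.3 255.5 200. ]
circ 140.3 172.8 10.4 [591.  247.6 200. ]
```

View pics/m10.png

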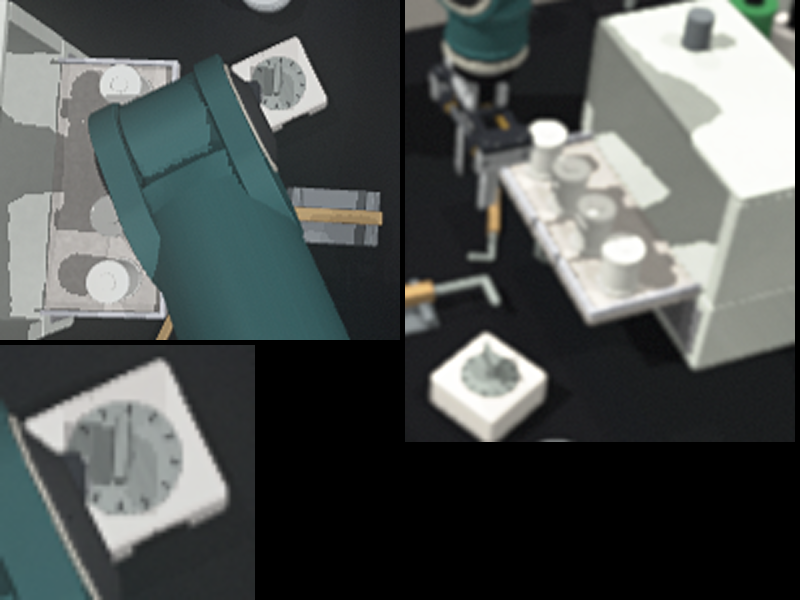

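All four jars stand upright on the level hatch. The key blade lies roughly along world x, at (125,430) in the inset. I move above the key with the jaws turned about 90°.

```bash
python3 - <<'E'
from h import *
s=bot.state();print(np.round(s['joints'],2))
plan([([619,54,180],88,60)],6)
E
```

```text
[ 0.65  0.23 -1.02  1.88  0.22  1.16 -0.48]
10 rows
[1.45,0.33,0.72,0.001,0,-0.156,6,1.38,0.55,0.72,0.001,0,-0.156,6,1.28,0.76,0.72,0.001,0,-0.156,6,1.15,0.95,0.72,0.001,0,-0.156,6,0.98,1.12,0.72,0.001,0,-0.155,6]
[0.8,1.26,0.72,0.001,0.001,-0.156,6,0.59,1.37,0.72,0.001,0,-0.155,6,0.38,1.44,0.72,0,0,-0.156,6,0.15,1.48,0.73,0.001,0.001,-0.155,6,-0.08,1.49,0.72,0,0,-0.156,6]
```

>>> {"method": "send_rows", "body": {
  "series": [1.4,0.3,0.7,0,0,-0.156,6,1.4,0.6,0.7,0,0,-0.156,6,1.3,0.8,0.7,0,0,-0.156,6,1.2,0.9,0.7,0,0,-0.156,6,1,1.1,0.7,0,0,-0.156,6]
}}

```text
t: 41.05
ee_pos: [545.8, 74.4, 218.3]
tool_rot: [0.007, 0.923, 0.384, 0.001]
force: [0.1, -0.3, 0.3]
finger_gap: 60.0
```

>>> {"method": "send_rows", "body": {
  "series": [0.8,1.3,0.7,0,0,-0.156,6,0.6,1.4,0.7,0,0,-0.156,6,0.4,1.4,0.7,0,0,-0.156,6,0.1,1.5,0.7,0,0,-0.156,6,0,1.5,0.7,0,0,-0.15,6]
}}

```text
t: 41.68
ee_pos: [618.9, 59.6, 185.5]
tool_rot: [0.009, 0.699, 0.715, -0.002]
force: [0.4, -0.6, 0.6]
finger_gap: 60.1
```

>>> {"method": "send_rows", "body": {
  "series": [0,0,0,0,0,0,6,0,0,0,0,0,0,6]
}}

```text
t: 41.92
ee_pos: [617.8, 60.2, 185.9]
tool_rot: [0.009, 0.7, 0.714, -0.002]
force: [0.0, -0.9, 0.1]
finger_gap: 60.0
```

```bash
python3 - <<'E'
from h import *
s=stat();print(np.round(s['joints'],2))
im=save('wrist','w11.png',s=1)
g=cv2.cvtColor(im,cv2.COLOR_RGB2HSV)
m=((g[...,2]>150)&(g[...,1]<45)).astype(np.uint8)
n,l,st,ce=cv2.connectedComponentsWithStats(m)
for i in np.argsort(-st[:,4])[:5]:print(st[i],ce[i].round(0))
print('key exp px',proj('wrist',[619,54,102],s),proj('wrist',[619,54,55],s))
E
```

```text
t 41.92 p [617.8  60.2 185.9] yaw 91.07 z [ 0.009 -0.016 -1.   ] F [ 0.  -0.9  0.1] M [ 0.11 -0.09  0.  ] gap 60.0
[ 0.62  0.71 -1.17  1.62  0.7   1.27  0.91]
[     0      0    512    384 157900] [250. 203.]
[  431     0    81   239 14048] [477. 119.]
[  184   108   144   140 10568] [254. 177.]
[   0    0   85  180 9791] [ 37. 103.]
[ 236  327   79   32 1942] [275. 340.]
key exp px [253.23561936 193.68684823] [254.71686346 180.47526761]
```

View pics/w11.png

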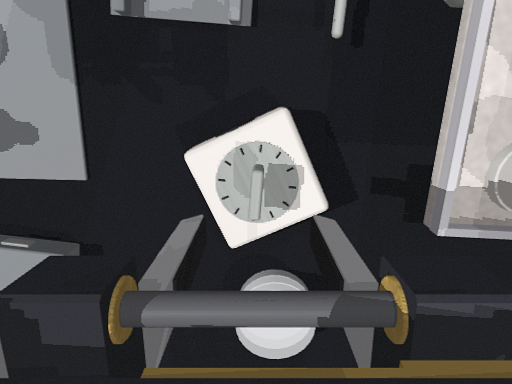

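```bash
python3 - <<'E'
from h import *
s=bot.state()
im=cv2.imread('pics/full_w11.png')
c=[ray('wrist',u,v,55,s) for u,v in[(287,108),(185,155),(328,207),(233,248)]];print(np.array(c).round(1),np.mean(c,0).round(1),'dial',ray('wrist',257,182,57,s).round(1))
g=cv2.cvtColor(im,cv2.COLOR_BGR2GRAY);print(g[160:226:4,244:274:2])
K=np.mean(c,0);print('K px z102',proj('wrist',[K[0],K[1],102],s),'z70',proj('wrist',[K[0],K[1],70],s))
a,b=ray('wrist',259.5,168,102,s),ray('wrist',256.5,216,102,s);print(a.round(1),b.round(1),np.degrees(np.arctan2(*(b-a)[[1,0]])))
E
```

```text
[[550.7  82.   55. ]
 [595.9 -12.6  55. ]
 [644.  126.1  55. ]
 [690.2  33.1  55. ]] [620.2  57.1  55. ] dial [620.1  56.1  57. ]
[[165 168 170 170 171 168 166 181 190 186 186 184 186 187 190]
 [165 166 169 170 170 155 120 120 135 184 186 189 156 133 133]
 [163 165 166 169 160 121 105  97  93  88 174 189 133 135 134]
 [169 162 163 167 151 178 173 169 169 136 174 190 133 137 134]
 [167 169 162 165 171 186 186 186 183 142 178 135 138 134 136]
 [167 168 168 160 176 187 185 186 179 132 133 135 136 137 135]
 [161 166 169 154 177 187 185 187 174 119 136 138 134 136 135]
 [162 160 167 152 183 187 186 187 166 112 142 138 137 137 138]
 [162 163 162 153 185 186 186 190 158 157 161 140 139 137 136]
 [171 162 164 156 185 185 186 189 151 175 158 138 142 139 137]
 [186 184 184 172 185 184 187 183 139 174 157 136 140 140 140]
 [184 186 185 174 186 185 187 180 126 180 155 136 137 140 139]
 [185 186 178 175 186 186 188 175 116 188 184 186 188 190 194]
 [185 186 168 179 187 187 188 165 139 191 184 183 191  32 179]
 [184 185 163 185 185 187 191 157 150 192 189 184 183 193  33]
 [194 186 174 175 139 147 166 169 183 182 189 187 186 198 223]
 [241 241 231 232 232 232 232 243 243 243 243 243 242 242 242]]
K px z102 [257.14759304 195.08903634] z70 [257.81537223 185.52490174]
[597.4  58.6 102. ] [638.5  56.9 102. ] -2.257955283125876
```

```bash
python3 - <<'E'
from h import *
plan([([620,56,130],86,40),([620,56,69],86,30)],5)
E
```

```text
5 rows
[-0.16,0.08,2.8,0.005,0.008,0.044,5,-0.18,0.1,2.8,0.005,0.008,0.045,5,0,0,2.03,0,0,0,5,0,0,2.03,0,0,0,5,0,0,2.04,0,0,0,5]
```

>>> {"method": "send_rows", "body": {
  "series": [-0.2,0.1,2.8,0.005,0.008,0.045,5,-0.2,0.1,2.8,0.005,0.008,0.045,5,0,0,2,0,0,0,5,0,0,2,0,0,0,5,0,0,1.2,0,0,0,5]
}}

```text
t: 42.6
ee_pos: [620.0, 56.0, 77.9]
tool_rot: [0.002, 0.734, 0.679, 0.001]
force: [-0.5, 0.4, 0.1]
finger_gap: 50.0
```

```bash
python3 - <<'E'
from h import *
s=stat();print(np.round(s['joints'],2))
plan([([620,56,70],86,40)],5)
E
```

```text
t 42.6 p [620.   56.   77.9] yaw 85.54 z [ 0.005 -0.001 -1.   ] F [-0.5  0.4  0.1] M [ 0.03 -0.14 -0.03] gap 50.0
[ 0.57  0.82 -1.05  1.7   0.79  1.11  0.76]
1 rows
[0,-0.01,0.79,0.005,0.001,-0.008,5]
```

>>> {"method": "send_rows", "body": {
  "series": [0,0,0.8,0,0,0,5,0,0,0,0,0,0,0,0,0,0,0,0,0,0,0,0,0,0,0,0,0,0,0,0,0,0,0,0],
  "grip_force": 25
}}

```text
t: 43.22
ee_pos: [620.6, 56.5, 70.4]
tool_rot: [0.002, 0.734, 0.679, 0.002]
force: [-0.4, -0.8, -0.2]
finger_gap: 13.3
```

>>> {"method": "send_rows", "body": {
  "series": [0,0,0,0,0,0,0,0,0,0,0,0,0,0]
}}

```text
t: 43.48
ee_pos: [620.6, 57.4, 70.6]
tool_rot: [0.002, 0.734, 0.68, 0.002]
force: [0.9, 0.7, -3.1]
finger_gap: 9.8
```

```bash
python3 - <<'E'
from h import *
s=stat();print(np.round(s['joints'],2))
E
```

```text
t 43.48 p [620.6  57.4  70.6] yaw 85.62 z [ 0.006  0.    -1.   ] F [ 0.9  0.7 -3.1] M [-0.   -0.37  0.11] gap 9.8
[ 0.57  0.83 -1.05  1.7   0.8   1.09  0.76]
```

>>> {"method": "send_rows", "body": {
  "series": [0,0,0,0,0,0.14,0,0,0,0,0,0,0.14,0,0,0,0,0,0,0.14,0,0,0,0,0,0,0.14,0,0,0,0,0,0,0.14,0]
}}

```text
t: 44.1
ee_pos: [620.9, 58.1, 70.6]
tool_rot: [0.001, 0.926, 0.377, 0.004]
force: [3.2, 2.9, -6.0]
finger_gap: 9.8
```

```bash
python3 - <<'E'
from h import *
s=stat();print(np.round(s['joints'],2))
plan([([620.3,57,70.5],rot(stat()and 40))],0)
E
```

```text
t 44.1 p [620.9  58.1  70.6] yaw 44.35 z [ 0.007  0.002 -1.   ] F [ 3.2  2.9 -6. ] M [ 0.52 -0.64  0.13] gap 9.8
[ 0.49  0.75 -0.91  1.71  0.68  1.02  0.12]
t 44.1 p [620.9  58.1  70.6] yaw 44.35 z [ 0.007  0.002 -1.   ] F [ 3.2  2.9 -6. ] M [ 0.52 -0.64  0.13] gap 9.8
1 rows
[-0.13,0.04,0.01,0.003,-0.007,0.076,0]
```

>>> {"method": "send_rows", "body": {
  "series": [-0.05,0.02,0.03,0,0,0.14,0,0,0,0.02,0,0,0.14,0,0,0,0,0,0,0.14,0,0,0,0,0,0,0.14,0,0,0,0,0,0,0.14,0]
}}

```text
t: 44.72
ee_pos: [621.7, 58.5, 70.6]
tool_rot: [-0.001, 1.0, 0.026, 0.005]
force: [3.7, 2.3, -6.0]
finger_gap: 10.0
```

>>> {"method": "send_rows", "body": {
  "series": [0,0,0,0,0,0.14,0,0,0,0,0,0,0.14,0,0,0,0,0,0,0.14,0,0,0,0,0,0,0.14,0]
}}

```text
t: 45.22
ee_pos: [622.5, 58.4, 70.6]
tool_rot: [-0.003, 0.965, -0.261, 0.005]
force: [3.0, 1.7, -6.4]
finger_gap: 10.0
```

```bash
python3 - <<'E'
from h import *
s=stat();print(np.round(s['joints'],2))
E
```

```text
t 45.23 p [622.5  58.4  70.6] yaw -30.22 z [ 0.011  0.003 -1.   ] F [ 3.   1.7 -6.4] M [ 0.16 -0.49  0.17] gap 10.0
[ 0.31  0.65 -0.63  1.71  0.46  0.92 -1.02]
```

>>> {"method": "send_rows", "body": {
  "series": [0,0,0,0,0,0.14,0,0,0,0,0,0,0.14,0,0,0,0,0,0,0.14,0,0,0,0,0,0,0.14,0]
}}

```text
t: 45.72
ee_pos: [623.0, 57.8, 70.6]
tool_rot: [-0.004, 0.851, -0.525, 0.004]
force: [1.7, 0.7, -4.8]
finger_gap: 9.9
```

```bash
python3 - <<'E'
from h import *
s=stat();print(np.round(s['joints'],2))
E
```

```text
t 45.73 p [623.   57.8  70.6] yaw -63.39 z [ 0.012  0.003 -1.   ] F [ 1.7  0.7 -4.8] M [ 0.04 -0.31  0.13] gap 9.9
[ 0.22  0.61 -0.5   1.71  0.36  0.89 -1.53]
```

>>> {"method": "send_rows", "body": {
  "series": [0,0,0,0,0,0,3,0,0,0,0,0,0,5,0,0,0,0,0,0,5,0,0,-3,0,0,0,5,0,0,-3,0,0,0,5]
}}

```text
t: 46.35
ee_pos: [620.8, 57.3, 130.2]
tool_rot: [-0.003, 0.853, -0.521, 0.003]
force: [0.5, -0.1, 0.2]
finger_gap: 50.1
```

```bash
python3 - <<'E'
from h import *
s=stat()
plan([([620.3,57,132],30),([620.3,57,132],116.6)],5,ang=0.178)
E
```

```text
t 46.35 p [620.8  57.3 130.2] yaw -62.85 z [ 0.007  0.002 -1.   ] F [ 0.5 -0.1  0.2] M [ 0.02  0.04 -0.03] gap 50.1
19 rows
[0,0.01,-0.02,0,-0.001,-0.162,5,0,0.01,-0.02,-0.001,-0.001,-0.162,5,0,0,-0.02,-0.001,-0.001,-0.162,5,0,0,-0.02,-0.001,-0.001,-0.162,5,0,0,-0.02,0,0,-0.162,5]
[-0.01,0.01,-0.02,-0.001,-0.001,-0.162,5,-0.01,0,-0.02,0,0,-0.162,5,0,0,-0.01,-0.001,-0.001,-0.162,5,-0.01,0,-0.02,0,-0.001,-0.162,5,-0.01,0.01,-0.01,-0.001,0,-0.163,5]
[0,0,0,0,0,-0.168,5,0,0,0,0,0,-0.168,5,0,0,0,0,0,-0.168,5,0,0,0,0,0,-0.168,5,0,0,0,0,0,-0.168,5]
[0,0,0,0,0,-0.168,5,0,0,0,0,0,-0.168,5,0,0,0,0,0,-0.168,5,0,0,0,0,0,-0.167,5]
```

>>> {"method": "send_rows", "body": {
  "series": [0,0,0,0,0,-0.165,5,0,0,0,0,0,-0.165,5,0,0,0,0,0,-0.165,5,0,0,0,0,0,-0.165,5,0,0,0,0,0,-0.165,5]
}}

```text
t: 46.98
ee_pos: [622.0, 56.9, 133.3]
tool_rot: [-0.002, 0.993, -0.12, 0.006]
force: [-0.7, -0.1, -0.2]
finger_gap: 49.8
```

>>> {"method": "send_rows", "body": {
  "series": [0,0,0,0,0,-0.165,5,0,0,0,0,0,-0.165,5,0,0,0,0,0,-0.165,5,0,0,0,0,0,-0.165,5,0,0,0,0,0,-0.165,5]
}}

```text
t: 47.6
ee_pos: [622.1, 55.9, 133.7]
tool_rot: [0.001, 0.952, 0.305, 0.006]
force: [-0.4, 0.3, -0.2]
finger_gap: 49.9
```

```bash
python3 - <<'E'
from h import *
s=stat();print(np.round(s['joints'],2))
plan([([620.3,57,132],116.6)],5,ang=0.178)
E
```

```text
t 47.6 p [622.1  55.9 133.7] yaw 35.53 z [ 0.012  0.002 -1.   ] F [-0.4  0.3 -0.2] M [-0.02 -0.1   0.03] gap 49.9
[ 0.5   0.65 -0.91  1.67  0.57  1.09  0.04]
8 rows
[-0.01,-0.02,0.02,0.002,-0.001,-0.177,5,-0.01,-0.03,0.02,0.001,-0.001,-0.177,5,0,-0.03,0.02,0.001,-0.001,-0.177,5,0,-0.03,0.02,0.002,0,-0.177,5,0.01,-0.02,0.02,0.001,-0.001,-0.177,5]
[0.01,-0.02,0.02,0.002,0,-0.177,5,0.02,-0.02,0.02,0.001,-0.001,-0.176,5,0.02,-0.02,0.03,0.002,0,-0.177,5]
```

>>> {"method": "send_rows", "body": {
  "series": [0,0,0,0,0,-0.175,5,0,0,0,0,0,-0.175,5,0,0,0,0,0,-0.175,5,0,0,0,0,0,-0.175,5,0,0,0,0,0,-0.175,5]
}}

```text
t: 48.22
ee_pos: [622.4, 54.6, 134.2]
tool_rot: [0.004, 0.721, 0.693, 0.005]
force: [0.4, -0.4, -0.0]
finger_gap: 50.1
```

```bash
python3 - <<'E'
from h import *
s=stat();print(np.round(s['joints'],2))
plan([([620.3,57,110],116.6),([620.3,57,70.5],116.6,30)],5,ang=0.178)
E
```

```text
t 48.23 p [622.4  54.6 134.2] yaw 87.71 z [ 0.013  0.001 -1.   ] F [ 0.4 -0.4 -0. ] M [ 0.02 -0.12  0.04] gap 50.1
[ 0.6   0.75 -1.09  1.67  0.72  1.17  0.85]
5 rows
[0.08,-0.08,0.8,0.004,0,-0.168,5,0.09,-0.07,0.81,0.005,0.001,-0.168,5,0.09,-0.05,0.8,0.004,0,-0.168,5,0,0,1.98,0,0,0,5,0,0,1.97,0,0,0,5]
```

>>> {"method": "send_rows", "body": {
  "series": [0.1,-0.1,0.8,0.004,0,-0.168,5,0.1,-0.1,0.8,0.004,0,-0.168,5,0.1,0,0.4,0.004,0,-0.16,5,0,0,0,0,0,0,5]
}}

```text
t: 48.72
ee_pos: [620.5, 56.2, 113.8]
tool_rot: [0.001, 0.52, 0.854, 0.0]
force: [-0.2, 0.5, -0.6]
finger_gap: 50.0
```

```bash
python3 - <<'E'
from h import *
s=stat();print(np.round(s['joints'],2))
plan([([620.3,57,70.5],116.6,30)],5,ang=0.178)
E
```

```text
t 48.73 p [620.5  56.2 113.8] yaw 117.29 z [ 0.002 -0.001 -1.   ] F [-0.2  0.5 -0.6] M [ 0.09 -0.15 -0.03] gap 50.0
[ 0.63  0.83 -1.17  1.67  0.82  1.21  1.3 ]
2 rows
[0.04,0.01,2.16,0.001,0.001,0.006,5,0.04,0,2.17,0,0,0.006,5]
```

Now I lower, grip and turn in one batch.

>>> {"method": "send_rows", "body": {
  "series": [0,0,2.1,0,0,0.006,5,0,0,2.1,0,0,0.006,5,0,0,0,0,0,0,2,0,0,0,0,0,0,0,0,0,0,0,0,0,0]
}}

```text
t: 49.35
ee_pos: [620.7, 55.9, 69.6]
tool_rot: [0.001, 0.529, 0.849, 0.0]
force: [0.8, 0.9, 0.9]
finger_gap: 23.5
```

>>> {"method": "send_rows", "body": {
  "series": [0,0,0,0,0,0,0,0,0,0,0,0,0,0,0,0,0,0,0,0,0,0,0,0,0,0,0,0]
}}

```text
t: 49.85
ee_pos: [620.6, 56.6, 70.1]
tool_rot: [0.001, 0.529, 0.849, 0.001]
force: [0.1, 2.0, -3.3]
finger_gap: 9.5
```

```bash
python3 - <<'E'
from h import *
s=stat();print(np.round(s['joints'],2))
E
```

```text
t 49.85 p [620.6  56.6  70.1] yaw 116.15 z [ 0.003 -0.    -1.   ] F [ 0.1  2.  -3.3] M [ 0.57 -0.07  0.11] gap 9.5
[ 0.6   0.88 -1.12  1.7   0.87  1.14  1.25]
```

>>> {"method": "send_rows", "body": {
  "series": [0,0,0,0,0,0.14,0,0,0,0,0,0,0.14,0,0,0,0,0,0,0.14,0,0,0,0,0,0,0.14,0,0,0,0,0,0,0.14,0]
}}

```text
t: 50.48
ee_pos: [620.5, 57.6, 70.1]
tool_rot: [0.0, 0.794, 0.608, 0.002]
force: [0.7, 3.4, -6.2]
finger_gap: 10.1
```

>>> {"method": "send_rows", "body": {
  "series": [0,0,0,0,0,0.1,0,0,0,0,0,0,0.1,0]
}}

```text
t: 50.72
ee_pos: [620.6, 57.9, 70.1]
tool_rot: [-0.0, 0.853, 0.523, 0.002]
force: [1.0, 2.9, -4.7]
finger_gap: 10.0
```

```bash
python3 - <<'E'
from h import *
s=stat();print(np.round(s['joints'],2))
E
```

```text
t 50.73 p [620.6  57.9  70.1] yaw 63.02 z [ 0.003  0.002 -1.   ] F [ 1.   2.9 -4.7] M [ 0.64 -0.24  0.14] gap 10.0
[ 0.52  0.78 -0.95  1.7   0.72  1.05  0.42]
```

>>> {"method": "send_rows", "body": {
  "series": [0,0,0,0,0,0.1,0,0,0,0,0,0,0.1,0]
}}

```text
t: 50.98
ee_pos: [620.7, 58.1, 70.1]
tool_rot: [-0.0, 0.902, 0.432, 0.002]
force: [1.3, 1.7, -4.0]
finger_gap: 10.5
```

>>> {"method": "send_rows", "body": {
  "series": [0,0,0,0,0,0.1,0,0,0,0,0,0,0.1,0]
}}

```text
t: 51.22
ee_pos: [621.1, 57.9, 70.3]
tool_rot: [-0.0, 0.941, 0.337, 0.002]
force: [-0.8, 2.4, -3.2]
finger_gap: 13.3
```

```bash
python3 - <<'E'
from h import *
s=stat()
E
```

```text
t 51.23 p [621.1  57.9  70.3] yaw 39.41 z [ 0.004  0.002 -1.   ] F [-0.8  2.4 -3.2] M [ 0.33 -0.02  0.76] gap 13.3
```

The key has hit its stop: the moment jumped from 0.14 to 0.76 N m and the blade began skewing in the pads. Releasing straight up.

>>> {"method": "send_rows", "body": {
  "series": [0,0,0,0,0,0,0,0,0,0,0,0,0,2.5,0,0,0,0,0,0,5,0,0,0,0,0,0,5,0,0,-3,0,0,0,5]
}}

```text
t: 51.85
ee_pos: [620.5, 57.0, 99.5]
tool_rot: [-0.0, 0.941, 0.339, 0.001]
force: [0.3, 0.1, 1.5]
finger_gap: 48.7
```

>>> {"method": "send_rows", "body": {
  "series": [0,0,-5,0,0,0,5,0,0,-5,0,0,0,5,1,-3,0,0,0,0,5,-4,4,0,0,0,0,5,-4,4,0,0,0,0,5]
}}

```text
t: 52.48
ee_pos: [599.0, -22.3, 205.6]
tool_rot: [-0.0, 0.939, 0.344, 0.004]
force: [1.5, -0.7, 0.1]
finger_gap: 49.8
```

```bash
python3 - <<'E'
from h import *
s=stat()
t=save('top','t12.png')
jars('top',(100,140,200,300),z=200,rr=(9,14),thr=12)
jars('top',(280,165,392,245))
g=cv2.cvtColor(t,cv2.COLOR_RGB2HSV)
w=((g[...,0]>8)&(g[...,0]<25)&(g[...,1]>70)&(g[...,2]>90)).astype(np.uint8)
n,l,st,ce=cv2.connectedComponentsWithStats(w[220:320,130:290])
for i in range(1,n):
    if st[i,4]>30:
        r=cv2.minAreaRect((np.argwhere(l==i)[:,::-1]+[130,220]).astype(np.float32));print('wood',[ray('top',*p,44).round(1) for p in cv2.boxPoints(r)])
gr=cv2.cvtColor(t,cv2.COLOR_RGB2GRAY);print(gr[158:186:2,208:236:2])
E
```

```text
t 52.48 p [599.  -22.3 205.6] yaw 40.3 z [ 0.007  0.003 -1.   ] F [ 1.5 -0.7  0.1] M [-0.03 -0.12 -0.03] gap 49.8
circ 133.6 271.1 10.6 [345.4 256.4 200. ]
circ 139.9 172.4 10.0 [592.  248.6 200. ]
circ 140.3 205.4 12.5 [507.8 245.  200. ]
circ 138.1 238.8 12.9 [424.3 247.9 200. ]
circ 344.3 218.1 10.9 [ 482.6 -302.9   74. ]
circ 338.3 186.9 10.0 [ 572.6 -288.3   74. ]
wood [array([423. ,  51.1,  44. ]), array([442.6,  50.1,  44. ]), array([435.8, -66.2,  44. ]), array([416.1, -65. ,  44. ])]
wood [array([245.9, 234.2,  44. ]), array([332.5, 192.3,  44. ]), array([326.2, 179.6,  44. ]), array([239.8, 221.7,  44. ])]
[[216 219 219 212 166  39  44  45 132  57  95  95  95  95]
 [217 220 177 120 169  52  45  43  61  68  99  96  97  96]
 [175 163 170 126 156 154  42  45  42 122  75  98  97  99]
 [167 101 135 138 123 124 129  38  46  95  50  98  98  98]
 [118 111 120 124 110 144 169 109  39  47  77  91  98  98]
 [122 119 119 120 106 168 137 142 142  36 115  49 100  99]
 [ 89 121 118 100 167 161 116 148 144 149 102  51  99  99]
 [120 123 118 164 168 112 120 148 140 145 142  56  63  97]
 [123 120 117 156 120 144 149 143 145 144 145 101  47 100]
 [ 88 115 117 114 134 147 149 144 149 142 163 169  49  77]
 [171 170 169 168 151 145 150 148 144 161 149 170 142  48]
 [162 114  98 168 166 146 145 151 145 167 158 216 220  55]
 [162 209 153 168 168  91 146 149 103 157 209 218 221  73]
 [220 218 217 184 157 159 172 174 207 215 218 218 214 200]]
```

```bash
python3 - <<'E'
from h import *
print(bot.close_job())
E
```

```text
the job is handed in; nothing more can be done
None
```

I finished the whole job and handed it in at about t = 52 s, with the robot touching nothing. No verdict was reported.

- **Hatch:** I hooked the pole through the eye and swung the hatch down with the pole only. The rim corners matched the 90° prediction to about 1.5 px. The jars also met the shelf at the expected 130 mm.
- **Pole:** It tipped about 10° in the grip during the final push down. I corrected for that when laying it back, which I did before moving the jars because the gripper had to be free. It ended about 2–3 mm further along its length than at the start. In the last picture only part of the handle was found, so that check rests on its hook-side end and sideways position.
- **Jars:** All four white jars stand in a row on the hatch, and the last top view found all four. The beaker and bottle were still in place on the mat. I never moved near the slide box and dishes, but I did not measure them again.
- **Key:** I wound it clockwise in two grips, about 149° and then about 70°. At the stop the moment jumped from 0.14 to 0.76 N m and the blade skewed in the pads. I then let go, and in the last picture the blade still lay in its wound position.

No check failed. The one disagreement was small: the lid position of the first jar differed by about 5 mm between the top and wrist views, so I used a value in between.

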